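# Stack a customer's order in the carry tray and raise its handle

### The job

Pack the customer's order in the wooden carry tray as a stable tower, widest at the bottom: the carton flat inside the tray, the round tin centred on the carton, the little glass jar standing centred on the tin, each set down gently. Then swing the tray's handle over the tower until it stands upright, let go, and leave the other things on the counter where they are.

Things in the scene. Friction and masses are not known exactly. Their poses are not given: they have to be found in the camera images.
- carrier: Low dark wooden carry tray with a swing handle, 82 x 168 mm outside, 74 x 160 mm inside, fixed to the counter; its walls end 22 mm above the counter, as do the brass pivots in the middle of the long walls. Origin: centre of its underside, on the counter; x across the short side, y along the long side, towards the end where the handle lies at the start; z up.
- carrier_floor (a point): Centre of the tray's inner floor, 10 mm above the counter, where the middle of the carton's underside belongs. Axes as the tray's.
- handle (a joint): Angle of the swing handle about its pivot axis, which runs along the tray's x through the tray's middle, 14 mm above the counter: 0 = lying level towards the tray's +y, 1.57 = upright, 3.14 = level towards -y. Stiff pivots: it stays wherever it is left; 1 to 2 N at the grip swings it. At the start it lies at 0.08 to 0.35.
- handle_grip (a point): Middle of the handle's round wooden grip: 16 mm thick, 66 mm long along the tray's x, 165 mm from the pivot axis; it may turn between the fingers. Thin brass arms 93 mm apart join it to the pivots outside the long walls. Upright, the grip's middle is 179 mm above the counter over the tray's middle; the finished tower ends at 142 mm.
- carton: Lidded oblong carton of plain kraft board with a white paper sleeve round the middle of its lid, 66 (x) x 150 (y) x 44 mm high (lid 66 x 150, the top 23 mm; below it 64 x 148), about 0.3 kg, rigid. Origin: centre of its underside; z up. It fits the tray with 4 mm to spare at each long side and 5 mm at each end, either way round.
- tin: Round bare-metal tin with a flat slip lid and a white paper band, 60 mm across the lid (58 mm below it), 36 mm high, the lid being the top 12 mm; about 0.16 kg. Origin: centre of its underside; z up.
- jar: Small round glass jar with dark contents and a cork stopper, 42 mm across, 52 mm high; the straight glass ends 32 mm up, the cork (37 mm across) is the top 10 mm; about 0.11 kg. Origin: centre of its underside; z up.
- bell: Bystander: chromed reception bell, 80 mm across, 60 mm high, behind the tray. Leave alone. Origin: centre of its underside.
- sweet_scoop: Bystander: steel scoop with a wooden handle, 42 x 138 x 21 mm, in front of the tray. Leave alone. Origin: centre of its underside.
- crumb_brush: Bystander: wooden brush, 26 x 131 x 30 mm, at the front right. Leave alone. Origin: centre of its underside.
Mind the look-alikes: they are no part of the job. Leave any pink look-alike of the tin alone.

How it is judged:
On the way, in this order (a step that is already met when the one before it is completed fails the run):
1. the carton lies flat inside the tray (horizontal distance between carton and carrier below 0.012 m and z of carton in the frame of carrier between 0.006 and 0.0135 m and angle between carton's own z axis and vertical below 0.06 rad), for 0.2 s.
2. the tin stands on the carton, near its middle (all of step 1 and horizontal distance between tin and carton below 0.015 m and z of tin in the frame of carton between 0.04 and 0.0475 m and angle between tin's own z axis and vertical below 0.06 rad and contact force between the fingers and tin below 0.2 N), for 0.2 s.
3. the jar stands on the tin, near its middle (all of step 1 and horizontal distance between tin and carton below 0.015 m and z of tin in the frame of carton between 0.04 and 0.0475 m and angle between tin's own z axis and vertical below 0.06 rad and horizontal distance between jar and tin below 0.012 m and z of jar in the frame of tin between 0.032 and 0.0395 m and angle between jar's own z axis and vertical below 0.08 rad and contact force between the fingers and jar below 0.2 N), for 0.2 s.
4. the handle is swung upright over the tower (value of joint handle between 1.37 and 1.77 rad), for 0.2 s.
At the end, for the whole second after the job is handed in: The carton lies flat in the tray (middles within 12 mm), the tin stands upright on the carton (within 15 mm of its middle), the jar upright on the tin (within 12 mm), the handle is upright within 0.2 rad (1.37 to 1.77), and all is released and at rest (all of step 1 and all of step 4 and horizontal distance between tin and carton below 0.015 m and z of tin in the frame of carton between 0.04 and 0.0475 m and angle between tin's own z axis and vertical below 0.06 rad and horizontal distance between jar and tin below 0.012 m and z of jar in the frame of tin between 0.032 and 0.0395 m and angle between jar's own z axis and vertical below 0.08 rad and linear speed of each of carton, tin, jar below 0.02 m/s); the robot touches nothing.
It fails at once if the bell, scoop or brush is shifted by more than 30 mm (distance of any of bell, sweet_scoop, crumb_brush from where it was at the start of the episode above 0.03 m).
It fails at once if the glass jar is tipped over (angle between jar's own z axis and vertical above 0.7 rad).
It fails at once if the carton, tin or jar is dropped: it moves faster than 0.6 m/s (a fall of about 2 cm) with the fingers off it ((linear speed of carton above 0.6 m/s and contact force between the fingers and carton below 0.05 N) or (linear speed of tin above 0.6 m/s and contact force between the fingers and tin below 0.05 N) or (linear speed of jar above 0.6 m/s and contact force between the fingers and jar below 0.05 N)).
It also fails if it takes over 72 s, if anything falls off the work surface, if the arm or the gripper's body presses on something with over 40 N, if the wrist force passes 120 N, or if a joint passes its speed limit or range.

### The arm

A 6-joint arm with a two-finger parallel gripper is mounted at the origin on a cart in front of the work surface, level with it; the furniture and walls round the work are solid. World frame = base frame: x ahead of the robot, y to its left, z up, the work surface at z = 0. Lengths are in m, angles in rad, forces in N, time in s.
With the tool pointing down it reaches from about 0.25 to 0.725 m from the base axis. Payload 4 kg.
Tool frame: the origin (TCP) lies midway between the tips of the shut fingers; the grasp point (between the pads) lies 19 mm behind it; z points along the fingers, y is the direction in which the jaws open and shut (so a half turn about z gives the same grasp; the last joint's range is limited). The gripper opens to 85 mm and grips with 20 to 120 N. Pads are 22 mm wide; open, the fingers measure 114 mm over their backs; the gripper's body (76 mm by 85 mm) begins 54 mm behind the grasp point. The pads swing forward as they close: fully open they stand 13 mm farther back than shut.
Start: joints at [1.125, 0.241, 0.005, 1.335, 0, 1.571], TCP at [0.216, 0.451, 0.197] pointing down, gripper open.
Joint ranges: [-2.72, 2.72], [-1.05, 1.87], [-1.09, 1.28], [-1.99, 2.15], [-1.42, 1.44], [-3.14, 3.14]. Speed limits (rad/s): [2.79, 2.79, 3.14, 3.14, 3.14, 3.14].

### API

Orientations are given as a unit quaternion [x, y, z, w].
In Python, from workcell import get_obs, camera, camera_model, job_done, masks_of gives the robot as it stands.
- The arm moves only by the tool jog_arm, never from a script. Its argument "deltas" is a list that holds one entry, the list of rows, each a list of 7 numbers: the shift along the tool's x, y, z in mm, then the turn, a rotation vector about the tool's x, y, z in degrees, then the finger opening in mm, from 0 to 85.4. A call has 1 to 5 rows; each row shifts and turns the pose as measured when the row begins, along the tool's axes as they then stand; what a row does not reach is not made up. A row lasts 1/10 s, in which the tool goes at most 50 mm and 8.59 degrees, less where a joint would pass 70% of its speed; a pose out of reach is approached as far as the arm can. A call with a gripper value outside its range is refused whole. The fingers move at their own pace and stop on an object; the grip force is fixed at half the most. Time passes only in rows, so rows that do not move let the fingers close. It gives the time, the measured TCP pose, the force and the opening at its end, in the units of the state.
- get_obs(): the state, without advancing time (a new reading comes with each control period).
- camera(name): name is "scene" or "top" or "wrist"; returns the picture (480x640x3 uint8, red, green, blue); there is no depth.
- camera_model(name): a dict with "fovy" (degrees; the focal length in pixels is half the picture's height over the tangent of half this angle, whatever the lens; pixels are square), "cx", "cy" (the principal point, pixels), "k1" (the pictures are not rectified: a ray, as slopes to the right and down, at radius r is drawn at 1 + k1 r^2 times it, then the intrinsics apply), "pose" (4x4, takes a point from camera to world coordinates); the wrist camera has in their place "T_tool_cam" (4x4, takes a point from camera to tool coordinates, whose origin is the TCP and whose axes are the flange's). Camera axes: x right, y down, z forward; pixel columns grow to the right and rows downward; lengths in m; the calibration is good to about 2 mm. A picture is of the moment at which its call begins: read the wrist's pose just before it. camera_model takes no time and is no camera call.
- job_done(): hands the job in, once; it reports no verdict.
Trained networks look in the newest picture that a camera, given by its name, has taken for a name from the list of things; names that differ only in an ending like _2 or _b are one class to them, and where a whole thing is asked for, a point or a joint stands for the part that bears it (a point fixed in the world has none). Each returns a list of dicts, best first, with "conf" (0 to 1); they miss things now and then, are a little off and sometimes report something else, mostly with a low value. They report only what shows in the picture. A call takes as long as a camera call. They do not tell look-alikes from the thing itself.
- masks_of(target, camera): "pixels" (480x640 bool, what is visible of it) and "at" ([column, row] in pixels, amid what is visible of it).
The state is a dict: "clock": time; "joint_pos": joint angles; "joint_vel": joint speeds; "tau": joint torques, N m; "eef_pos": TCP position; "tool_rot": TCP orientation; "ft_force": force on the tool from outside, world axes, zero at the start; "ft_torque": the same for the moment, N m; "grip_width": finger opening in m.
Only numpy, scipy, OpenCV 4.12 (cv2) and the standard library are available. Lean on these libraries where they do the work, as an engineer would, in place of code of your own. Each camera call takes 0.05 s, during which the arm holds its last target. There are 200 camera calls.

## Working session

There is one attempt and no reset: what is moved stays moved. The work goes in short steps, Python scripts to look and compute and a tool call to move; the robot and the scene stay as the last step left them, time stands still between calls to the robot, and variables do not carry over. Pictures are saved under pics/ and viewed, about 8 in all and at most 12, crops included, and the job is handed in when it is done.

Besides the shell and the picture viewer there is one more tool, called after "Request:" as name(argument=value, ...) on one line, values as JSON. jog_arm: Moves the arm, as the interface text tells. Its arguments: {"type":"object","properties":{"deltas":{"type":"array"}},"required":["deltas"]}

```bash
mkdir -p pics; ls; cat > h.py <<'E'
import numpy as np, cv2
from workcell import *
from scipy.spatial.transform import Rotation as R
def pose(name):
    m=camera_model(name)
    if 'pose' in m: return m,np.array(m['pose'])
    o=get_obs();T=np.eye(4);T[:3,:3]=R.from_quat(o['tool_rot']).as_matrix();T[:3,3]=o['eef_pos']
    return m,T@np.array(m['T_tool_cam'])
def KD(m):
    f=240/np.tan(np.radians(m['fovy'])/2)
    return np.array([[f,0,m['cx']],[0,f,m['cy']],[0,0,1]]),np.array([m['k1'],0,0,0,0.])
def ray(mp,px):
    m,T=mp;K,D=KD(m)
    p=cv2.undistortPoints(np.array(px,float).reshape(-1,1,2),K,D).reshape(-1,2)
    d=np.c_[p,np.ones(len(p))]@T[:3,:3].T
    return T[:3,3],d
def onz(mp,px,z):
    o,d=ray(mp,px);return o+d*((z-o[2])/d[:,2])[:,None]
def proj(mp,P):
    m,T=mp;K,D=KD(m);Ti=np.linalg.inv(T)
    q=np.array(P,float).reshape(-1,3)@Ti[:3,:3].T+Ti[:3,3]
    return cv2.projectPoints(q,np.zeros(3),np.zeros(3),K,D)[0].reshape(-1,2)
def save(name,img): cv2.imwrite('pics/'+name+'.png',img[:,:,::-1])
E
cat > a.py <<'E'
from h import *
print(get_obs())
for c in ['top','scene']:
    m=camera_model(c);print(c,m)
    save(c+'0',camera(c))
    for n in ['carrier','handle','carton','tin','jar','bell','sweet_scoop','crumb_brush']:
        print(c,n,[(round(r['conf'],2),np.round(r['at']).tolist(),int(r['pixels'].sum())) for r in masks_of(n,c)])
print(camera_model('wrist'))
E
python3 a.py
```

```text
pics
{'clock': 0.0, 'joint_pos': array([1.12497373e+00, 2.41450364e-01, 3.74599072e-03, 1.33520744e+00,
       9.28660279e-06, 1.57079299e+00]), 'joint_vel': array([ 7.39951395e-05, -1.26552195e-03,  1.39567692e-03,  1.21472342e-04,
        4.97824104e-04, -7.85855006e-04]), 'tau': array([-4.17598517e-05, -3.72321761e+01,  2.52406704e+01,  1.69132400e-02,
       -1.45476197e-04,  2.99002018e-06]), 'eef_pos': array([0.21529631, 0.45049974, 0.19600267]), 'tool_rot': array([ 2.21068074e-01,  9.75257806e-01, -1.03054606e-03, -2.38365336e-04]), 'ft_force': array([ 0.16693044, -0.46325131, -0.39423309]), 'ft_torque': array([ 0.03366736, -0.01307773,  0.01044351]), 'grip_width': 0.08514168203191966}
top {'fovy': 55.06372369546955, 'cx': 317.7147547837233, 'cy': 238.01362254545384, 'k1': 0.037768517795139345, 'pose': array([[-0.13710868, -0.96394207,  0.22807212,  0.31229062],
       [-0.99054406,  0.13455424, -0.02678845,  0.02164974],
       [-0.00486555, -0.22958841, -0.97327565,  1.01482649],
       [ 0.        ,  0.        ,  0.        ,  1.        ]])}
top carrier [(0.67, [303.0, 237.0
[... 955 characters left out ...]
0], 4422), (0.27, [283.0, 205.0], 560), (0.18, [233.0, 278.0], 855)]
scene bell [(0.76, [362.0, 207.0], 1030)]
scene sweet_scoop [(0.95, [233.0, 275.0], 880)]
scene crumb_brush [(0.87, [248.0, 342.0], 1046), (0.31, [398.0, 384.0], 4348)]
{'fovy': 70.03512694110844, 'cx': 319.3996450296856, 'cy': 235.3869691909492, 'k1': -0.048171621225427015, 'T_tool_cam': array([[ 3.40516157e-04, -9.47751731e-01, -3.19008684e-01,
         8.12035112e-02],
       [ 9.99999912e-01,  2.44748874e-04,  3.40288412e-04,
        -3.76497862e-05],
       [-2.44431915e-04, -3.19008771e-01,  9.47751731e-01,
        -1.76743711e-01],
       [ 0.00000000e+00,  0.00000000e+00,  0.00000000e+00,
         1.00000000e+00]])}
```

View pics/top0.png

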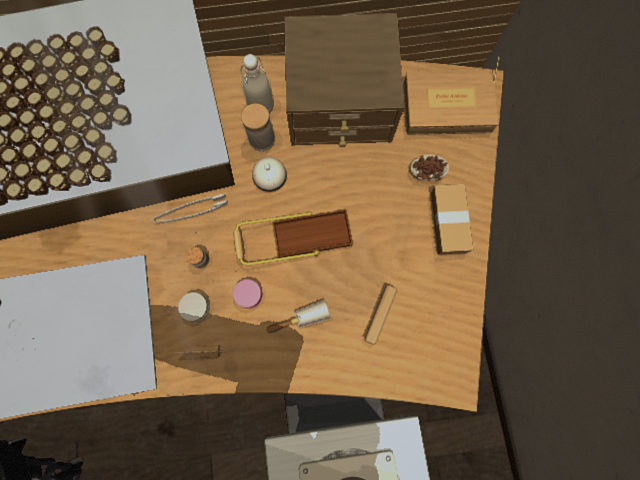

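View pics/scene0.png

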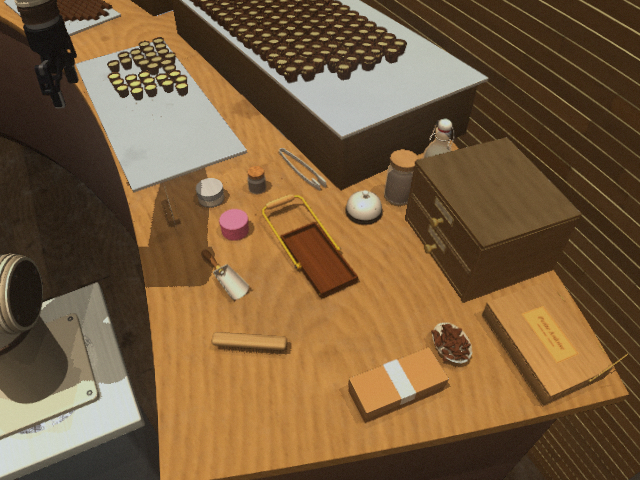

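The top picture shows the carton with its sleeve at (452,218). It could be confused with the larger labelled box at (450,100). The bare tin is at (191,306), with the pink look-alike at (246,293). The small corked jar is at (199,257); the bigger corked jar at (257,125) is a look-alike. The tray is at (313,233), with its handle lying to the left and the grip at (238,245). Next I fit silhouettes to measure these positions.

```bash
cat > fit.py <<'E'
from h import *
from scipy.optimize import minimize
def boxpts(x,y,yaw,z0,sx,sy,h):
    c=np.array([[a*sx/2,b*sy/2,zz] for a in(-1,1) for b in(-1,1) for zz in(0,h)])
    r=R.from_euler('z',yaw).as_matrix();return c@r.T+[x,y,z0]
def cylpts(x,y,z0,secs):
    t=np.linspace(0,2*np.pi,40,endpoint=False)
    return np.concatenate([np.c_[x+r*np.cos(t),y+r*np.sin(t),0*t+z0+z] for r,z in secs])
SEC=dict(tin=[(.029,0),(.029,.024),(.03,.024),(.03,.036)],jar=[(.021,0),(.021,.032),(.0185,.042),(.0185,.052)],bell=[(.04,0),(.04,.012)])
BOX=dict(carton=(.066,.15,.044),carrier=(.082,.168,.022))
S=4
def fit(mp,mask,name,p0,z0=0.):
    n,lab,st,_=cv2.connectedComponentsWithStats(mask.astype(np.uint8));
    mask=(lab==1+np.argmax(st[1:,4])).astype(np.uint8)
    big=cv2.resize(mask,None,fx=S,fy=S,interpolation=cv2.INTER_LINEAR)
    big=cv2.GaussianBlur(big.astype(np.float32),(0,0),S)
    def cost(p):
        P=cylpts(p[0],p[1],z0,SEC[name]) if name in SEC else boxpts(p[0],p[1],p[2],z0,*BOX[name])
        q=(proj(mp,P)+.5)*S
        im=np.zeros(big.shape,np.float32)
        cv2.fillConvexPoly(im,cv2.convexHull(np.round(q*16).astype(np.int32)),1.,cv2.LINE_8,4)
        im=cv2.GaussianBlur(im,(0,0),S)
        return ((im-big)**2).sum()/big.sum()
    p0=np.array(p0,float);sim=np.vstack([p0]+[p0+d for d in np.diag([.012,.012,.15][:len(p0)])])
    r=minimize(cost,p0,method='Nelder-Mead',options=dict(initial_simplex=sim,xatol=1e-5,fatol=1e-5))
    return r.x,r.fun
E
cat > b.py <<'E'
from fit import *
G=dict(carton=(448,220),tin=(191,308),jar=(199,257),carrier=(313,233))
G2={}
for c in ['top','scene']:
    camera(c);mp=pose(c)
    for n in ['carton','tin','jar','carrier']:
        ms=masks_of(n,c)
        tgt=G[n] if c=='top' else proj(mp,[*G2[n][:2],.02])[0]
        m=min(ms,key=lambda r:np.hypot(*(np.array(r['at'])-tgt)))
        g=onz(mp,[m['at']],.02)[0][:2]
        if n in BOX:
            best=min((fit(mp,m['pixels'],n,[*g,a]) for a in (-1.2,-.6,0,.6,1.2)),key=lambda r:r[1])
        else: best=fit(mp,m['pixels'],n,g)
        G2.setdefault(n,best[0]);print(c,n,np.round(best[0],4),round(best[1],3))
    m=masks_of('handle',c)[0];print('handle',m['at'])
    for z in (.02,.03,.05,.07): print(z,np.round(onz(mp,[m['at']],z)[0],3))
    for n in ['bell','sweet_scoop','crumb_brush']:
        m=masks_of(n,c)[0];print(n,np.round(onz(mp,[m['at']],.015)[0],3))
E
python3 b.py
```

```text
Traceback (most recent call last):
  File "b.py", line 9, in <module>
    m=min(ms,key=lambda r:np.hypot(*(np.array(r['at'])-tgt)))
ValueError: min() iterable argument is empty
```

```bash
cat >> h.py <<'E'
def masks(n,c,k=4):
    for i in range(k):
        r=masks_of(n,c)
        if r: return r
        camera(c)
    return []
E
sed -i 's/masks_of(/masks(/' b.py; python3 b.py
```

```text
top carton [ 0.5467 -0.3048  1.483 ] 0.008
top tin [0.432 0.277] 0.032
top jar [0.5365 0.2617] 0.015
top carrier [0.5598 0.0058 0.0308] 0.115
handle [260.0, 263.7]
0.02 [0.506 0.127 0.02 ]
0.03 [0.504 0.126 0.03 ]
0.05 [0.5   0.124 0.05 ]
0.07 [0.496 0.122 0.07 ]
bell [0.712 0.086 0.015]
sweet_scoop [0.375 0.036 0.015]
crumb_brush [ 0.368 -0.114  0.015]
scene carton [ 0.5468 -0.3042  1.4892] 0.004
scene tin [0.4327 0.2773] 0.004
scene jar [0.5385 0.2606] 0.038
scene carrier [0.5601 0.0061 0.0367] 0.105
handle [281.2, 201.9]
0.02 [0.56  0.174 0.02 ]
0.03 [0.556 0.164 0.03 ]
0.05 [0.548 0.145 0.05 ]
0.07 [0.54  0.126 0.07 ]
bell [0.709 0.089 0.015]
sweet_scoop [0.387 0.028 0.015]
crumb_brush [ 0.368 -0.112  0.015]
```

```bash
cat > c.py <<'E'
from fit import *
t=camera('top');s=camera('scene')
a=cv2.resize(t[185:325,170:360],None,fx=3,fy=3,interpolation=cv2.INTER_CUBIC)  # 570x420
b=cv2.resize(s[185:305,250:370],None,fx=3.5,fy=3.5,interpolation=cv2.INTER_CUBIC)[:,:]
out=np.zeros((840,1000,3),np.uint8);out[:420,:570]=a;out[420:840,:420]=b
save('crop1',out[:840,:570])
E
python3 c.py; python3 -c "
import cv2;i=cv2.imread('pics/crop1.png');import numpy as np
o=np.zeros((420,800,3),np.uint8);o[:,:480]=cv2.resize(i[:420],(480,354)).shape and cv2.copyMakeBorder(cv2.resize(i[:420],(480,354)),0,66,0,0,0);o[:320,480:]=cv2.resize(i[420:,:420],(320,320));cv2.imwrite('pics/crop1.png',o)"
```

```text
(no output)
```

View pics/crop1.png

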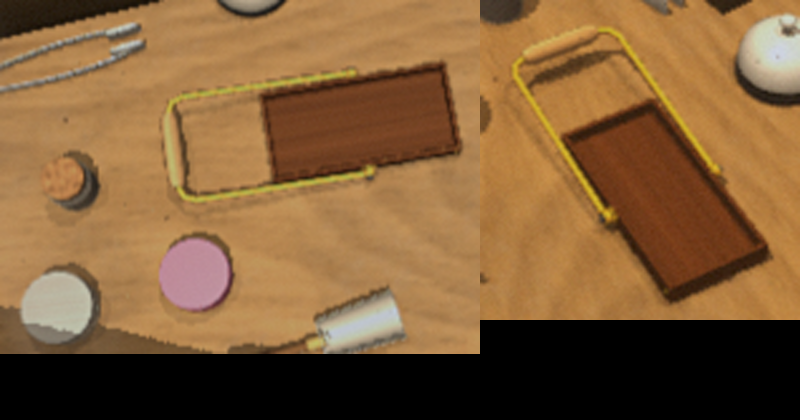

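```bash
cat > d.py <<'E'
from fit import *
s0=dict(top=([345-70,205,360,262],),scene=None)
res={}
for c in ['top','scene']:
    im=camera(c);mp=pose(c)
    hsv=cv2.cvtColor(im,cv2.COLOR_RGB2HSV).astype(int)
    px=[(313,233)] if c=='top' else [(319,258)]
    i=im[px[0][1],px[0][0]]
    print(c,i,im[230,265] if c=='top' else im[225,285])
    m=(im[:,:,0]<150)&(im[:,:,0]>40)&(im[:,:,0]>1.45*im[:,:,2])
    box=np.zeros(m.shape,bool)
    P=boxpts(.5600,.0060,.1,0,.13,.21,.022);q=proj(mp,P).astype(np.int32)
    bb=np.zeros(m.shape,np.uint8);cv2.fillConvexPoly(bb,cv2.convexHull(q),1)
    m&=bb>0
    m=cv2.morphologyEx(m.astype(np.uint8),cv2.MORPH_OPEN,np.ones((5,5)))
    r=min((fit(mp,m,'carrier',[.56,.006,a]) for a in(0,.1,.2)),key=lambda r:r[1])
    print(c,r,m.sum())
# grip triangulation
A=[];B=[]
for c,px in (('top',(238.1,242.4)),('scene',(280.7,200.7))):
    o,d=ray(pose(c),[px]);d=d[0]/np.linalg.norm(d[0]);M=np.eye(3)-np.outer(d,d);A.append(M);B.append(M@o)
x=np.linalg.lstsq(np.vstack(A),np.hstack(B),rcond=None)[0];print('grip',x,[np.linalg.norm(a@x-b) for a,b in zip(A,B)])
print(onz(pose('top'),[(273.7,223),(346.2,209.5),(352.1,244.4),(277.7,257.8)],.022))
E
python3 d.py
```

```text
top [115  65  35] [171 124  76]
top (array([0.5601825 , 0.0053928 , 0.02439761]), np.float64(0.0021733862813562155)) 2910
scene [116  57  24] [183 128  64]
scene (array([0.56089347, 0.00351775, 0.00675543]), np.float64(0.00888165645301342)) 3201
grip [0.55733464 0.16892428 0.02917054] [np.float64(0.000280145234175227), np.float64(0.0002801452341755441)]
[[ 0.59265197  0.08694229  0.022     ]
 [ 0.60130445 -0.07809797  0.022     ]
 [ 0.52010701 -0.07885434  0.022     ]
 [ 0.5129065   0.08736973  0.022     ]]
```

The crop confirms the choices: bare tin with white top, small corked jar, and the brown tray with its grip at about (238,242) in the top picture. The tray fits at (0.560,0.005) with yaw about 0.024, and the handle angle is about 0.09. I start towards the carton.

```bash
cat > go.py <<'E'
# usage: go.py x y z psi_deg : remaining delta in tool axes (mm, deg); tool pointing down, y axis at psi
from h import *
import sys
def go(x,y,z,psi,o=None):
    o=o or get_obs();Rm=R.from_quat(o['tool_rot']).as_matrix()
    a=np.radians(psi);ty=np.array([np.cos(a),np.sin(a),0]);tz=np.array([0,0,-1.]);Rt=np.c_[np.cross(ty,tz),ty,tz]
    d=Rm.T@(np.array([x,y,z])-o['eef_pos'])*1000
    rv=np.degrees(R.from_matrix(Rm.T@Rt).as_rotvec())
    print('t',round(o['clock'],2),'tcp',np.round(o['eef_pos'],4),'psi',round(np.degrees(np.arctan2(Rm[1,1],Rm[0,1])),2),'w',round(o['grip_width'],4),'q',np.round(np.degrees(o['joint_pos']),1),'F',np.round(o['ft_force'],1))
    print('delta mm',np.round(d,1),'turn deg',np.round(rv,2))
if __name__=='__main__': go(*map(float,sys.argv[1:5]))
E
python3 go.py .5467 -.3045 .15 85.1
```

```text
t 2.1 tcp [0.2156 0.4511 0.1969] psi 64.46 w 0.0852 q [64.5 13.8  0.3 76.5  0.  90. ] F [ 0.9  0.  -1.2]
delta mm [-624.6 -539.    46.9] turn deg [  0.    -0.   -20.64]
```

Request:
jog_arm(deltas=[[[-38,-32.5,0,0,0,0,85],[-38,-32.5,0,0,0,0,85],[-38,-32.5,0,0,0,0,85],[-38,-32.5,0,0,0,0,85],[-38,-32.5,0,0,0,0,85]]])

```text
clock: 2.6
eef_pos: [0.318, 0.225, 0.1957]
tool_rot: [0.214, 0.977, 0.001, 0.001]
ft_force: [0.5, 0.1, -0.3]
grip_width: 0.0846
```

```bash
python3 go.py .5467 -.3045 .15 85.1
```

```text
t 2.6 tcp [0.318  0.225  0.1957] psi 65.27 w 0.0846 q [ 35.2   1.1 -14.7  74.    0.1  60. ] F [ 0.5  0.1 -0.3]
delta mm [-429.3 -385.4   44.8] turn deg [  0.17   0.07 -19.83]
```

Request:
jog_arm(deltas=[[[-37,-33,0,0,0,0,85],[-37,-33,0,0,0,0,85],[-37,-33,0,0,0,0,85],[-37,-33,0,0,0,0,85],[-37,-33,0,0,0,0,85]]])

```text
clock: 3.1
eef_pos: [0.4171, -0.0049, 0.1971]
tool_rot: [0.213, 0.977, 0.003, 0.004]
ft_force: [0.7, 1.0, 0.1]
grip_width: 0.0851
```

Request:
jog_arm(deltas=[[[-36,-32,0,0,0,0,85],[-36,-32,0,0,0,0,85],[-36,-32,0,0,0,0,85],[0,0,0,0,0,-8,85],[0,0,0,0,0,-8,85]]])

```text
clock: 3.6
eef_pos: [0.4785, -0.1499, 0.1969]
tool_rot: [0.076, 0.997, 0.002, 0.006]
ft_force: [0.2, 1.3, -0.5]
grip_width: 0.0848
```

```bash
cat > w.py <<'E'
# wrist fits: w.py name z0 [pic]
from fit import *
import sys
def look(n,z0,pic=None,near=None):
    o=get_obs();mp=pose('wrist');im=camera('wrist')
    if pic: save(pic,im)
    for m in masks(n,'wrist')[:3]:
        g=onz(mp,[m['at']],z0+.03)[0][:2]
        b=min((fit(mp,m['pixels'],n,[*g,a],z0) for a in(-1.4,-.7,0,.7,1.4)),key=lambda r:r[1]) if n in BOX else fit(mp,m['pixels'],n,g,z0)
        print(n,round(m['conf'],2),np.round(m['at']),np.round(b[0],4),round(b[1],3))
if __name__=='__main__': look(sys.argv[1],float(sys.argv[2]),sys.argv[3] if len(sys.argv)>3 else None)
E
python3 go.py .5467 -.3045 .15 85.1; python3 w.py carton 0 wr1
```

```text
t 3.6 tcp [ 0.4785 -0.1499  0.1969] psi 81.23 w 0.0848 q [-17.6  13.4  -0.2  75.8   0.4  -8.9] F [ 0.2  1.3 -0.5]
delta mm [ -90.4 -142.6   47.2] turn deg [ 0.26  0.67 -3.87]
carton 0.74 [188. 262.] [ 0.5483 -0.3055  1.4896] 0.266
```

Request:
jog_arm(deltas=[[[-25,-40,14,0,0,-4,85],[-25,-40,14,0,0,0,85],[-25,-40,14,0,0,0,85],[-15,-22,5,0,0.4,0,85],[0,0,0,0,0,0,85]]])

```text
clock: 4.2
eef_pos: [0.5565, -0.3009, 0.1502]
tool_rot: [0.047, 0.999, 0.002, 0.004]
ft_force: [-0.1, -0.1, -0.5]
grip_width: 0.0852
```

```bash
python3 go.py .5467 -.3045 .014 85.2; python3 w.py carton 0 wr2
```

```text
t 4.2 tcp [ 0.5565 -0.3009  0.1502] psi 84.58 w 0.0852 q [-28.6  30.   17.3  77.    0.4 -23.2] F [-0.1 -0.1 -0.5]
delta mm [ 10.6  -5.1 136.1] turn deg [ 0.27  0.46 -0.62]
carton 0.96 [312. 200.] [ 0.5494 -0.3076  1.4839] 0.007
```

View pics/wr2.png

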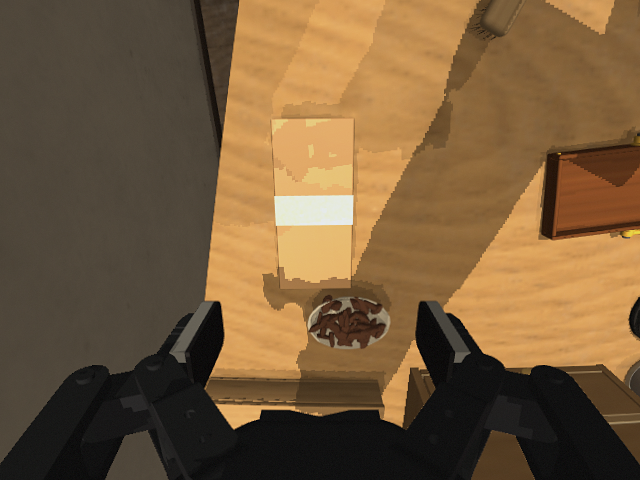

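The wrist picture shows the sleeved carton at (312,200), with the fingers straddling its axis. The chocolate bowl at (348,322) lies beyond its far end, clear of the fingers. I descend.

Request:
jog_arm(deltas=[[[8,-4,20,0.2,0.4,-0.6,85],[0,0,25,0,0,0,85],[0,0,25,0,0,0,85],[0,0,0,0,0,0,85]]])

```text
clock: 4.8
eef_pos: [0.5485, -0.2959, 0.0872]
tool_rot: [0.038, 0.999, -0.001, 0.005]
ft_force: [0.7, 0.6, 0.3]
grip_width: 0.085
```

```bash
python3 go.py .5480 -.306 .014 85.2; python3 w.py carton 0
```

```text
t 4.8 tcp [ 0.5485 -0.2959  0.0872] psi 85.68 w 0.085 q [-28.4  30.8   9.   67.7   0.2 -24.1] F [0.7 0.6 0.3]
delta mm [  0.5 -10.   73.2] turn deg [-0.08  0.56  0.48]
carton 0.57 [307. 229.] [ 0.5484 -0.3051  1.4868] 0.005
```

Request:
jog_arm(deltas=[[[0,-9,10,0,0.5,0.5,85],[0,0,10,0,0,0,85],[0,0,0,0,0,0,85]]])

```text
clock: 5.2
eef_pos: [0.5537, -0.308, 0.0751]
tool_rot: [0.042, 0.999, -0.004, 0.007]
ft_force: [0.6, -0.1, -0.8]
grip_width: 0.0854
```

```bash
python3 go.py .5484 -.3052 .014 85.2
```

```text
t 5.2 tcp [ 0.5537 -0.308   0.0751] psi 85.19 w 0.0854 q [-29.1  32.1   9.4  66.3  -0.1 -24.2] F [ 0.6 -0.1 -0.8]
delta mm [ 6.4  2.9 60.9] turn deg [-0.45  0.83 -0.01]
```

Request:
jog_arm(deltas=[[[6,3,15,-0.4,0.8,0,85],[0,0,15,0,0,0,85],[0,0,10,0,0,0,85]]])

```text
clock: 5.5
eef_pos: [0.5491, -0.3056, 0.0346]
tool_rot: [0.042, 0.999, -0.001, 0.002]
ft_force: [0.5, 0.6, -0.2]
grip_width: 0.0848
```

```bash
python3 go.py .5484 -.3052 .014 85.2;python3 go.py .5484 -.3052 .014 85.2|tail -1
```

```text
t 5.5 tcp [ 0.5491 -0.3056  0.0346] psi 85.14 w 0.0848 q [-29.1  34.1   6.4  62.   -0.  -24.2] F [ 0.5  0.6 -0.2]
delta mm [ 0.8  0.4 20.6] turn deg [-0.1   0.18 -0.06]
delta mm [ 0.8  0.4 20.6] turn deg [-0.1   0.18 -0.06]
```

Request:
jog_arm(deltas=[[[0.8,0,10,0,0.2,0,85],[0,0,10,0,0,0,85],[0,0,0,0,0,0,75]]])

```text
clock: 5.8
eef_pos: [0.5459, -0.3043, 0.0098]
tool_rot: [0.042, 0.999, 0.001, -0.003]
ft_force: [0.4, -0.3, -0.1]
grip_width: 0.0754
```

Request:
jog_arm(deltas=[[[0,0,0,0,0,0,62],[0,0,0,0,0,0,60],[0,0,0,0,0,0,58],[0,0,0,0,0,0,55],[0,0,0,0,0,0,50]]])

```text
clock: 6.3
eef_pos: [0.5472, -0.3049, 0.0114]
tool_rot: [0.042, 0.999, -0.0, -0.002]
ft_force: [-0.5, -0.4, 0.3]
grip_width: 0.0498
```

```bash
python3 go.py .5484 -.3052 .014 85.2
```

```text
t 6.3 tcp [ 0.5472 -0.3049  0.0114] psi 85.14 w 0.0498 q [-29.1  35.5   5.   59.7  -0.1 -24.2] F [-0.5 -0.4  0.3]
delta mm [-1.3 -0.2 -2.6] turn deg [-0.01 -0.21 -0.06]
```

```bash
python3 w.py carton 0 wr3; python3 - <<'E'
from h import *
save('sc3',camera('scene')); a=cv2.imread('pics/wr3.png');b=cv2.imread('pics/sc3.png')[280:480,280:520]
o=np.zeros((480,800,3),np.uint8);o[:360,:480]=cv2.resize(a,(480,360));o[:267,480:]=cv2.resize(b,(320,267));cv2.imwrite('pics/m3.png',o)
E
```

```text
carton 0.65 [321. 256.] [ 0.5484 -0.3051  1.4864] 0.075
```

View pics/m3.png

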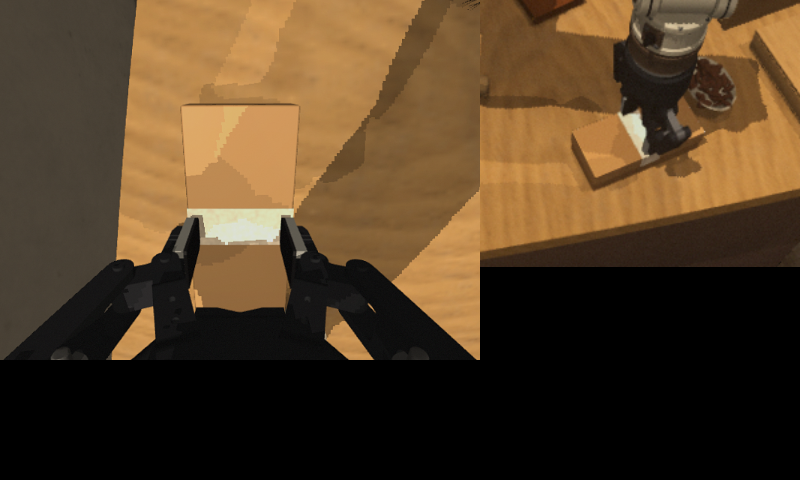

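```bash
python3 - <<'E'
import cv2,numpy as np
a=cv2.imread('pics/wr3.png')[250:430,220:430];b=cv2.imread('pics/sc3.png')[340:430,330:450]
o=np.zeros((390,800,3),np.uint8);o[:360,:420]=cv2.resize(a,(420,360),interpolation=cv2.INTER_CUBIC);o[:285,420:]=cv2.resize(b,(380,285),interpolation=cv2.INTER_CUBIC);cv2.imwrite('pics/m4.png',o)
E
```

```text
(no output)
```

View pics/m4.png

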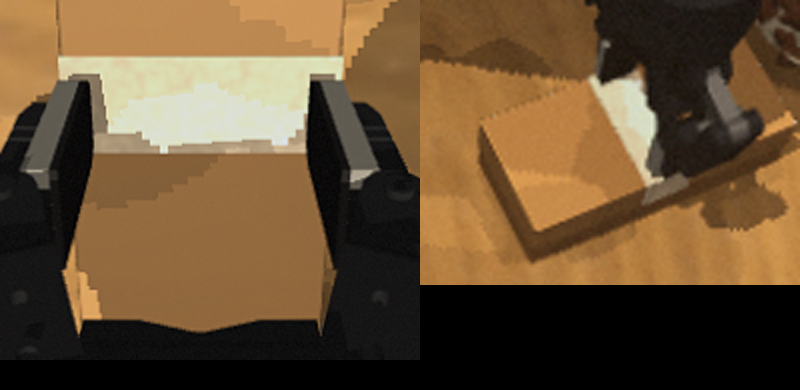

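The pads end at the carton's lid, at camera depth about 0.158, where the stated TCP would put them at about 0.19. The fingertips therefore seem about 30 mm short of the reported TCP. I'll lift, shut the fingers in free air and measure where the tips really are.

Request:
jog_arm(deltas=[[[0,0,-30,0,0,0,50],[0,0,-30,0,0,0,20],[0,0,0,0,0,0,0],[0,0,0,0,0,0,0],[0,0,0,0,0,0,0]]])

```text
clock: 6.95
eef_pos: [0.546, -0.3042, 0.0714]
tool_rot: [0.042, 0.999, 0.001, -0.003]
ft_force: [0.0, -0.2, 0.1]
grip_width: 0.0001
```

Request:
jog_arm(deltas=[[[0,0,0,0,0,0,0],[0,0,0,0,0,0,0],[0,0,0,0,0,0,0]]])

```text
clock: 7.25
eef_pos: [0.5442, -0.3032, 0.0683]
tool_rot: [0.042, 0.999, 0.002, -0.006]
ft_force: [-0.5, -0.3, 0.2]
grip_width: -0.0001
```

```bash
python3 go.py .5484 -.3052 .014 85.2; python3 - <<'E'
from h import *
im=camera('wrist');mp=pose('wrist');T=np.array(camera_model('wrist')['T_tool_cam'])
m=camera_model('wrist')
o=im.copy()
for d in (0,-.01,-.02,-.03,-.04):
    q=proj((m,T),[[0.011,0,d],[0,0,d],[-.011,0,d]]);print(d,np.round(q,1).tolist())
    cv2.circle(o,tuple(int(v) for v in np.round(q[1])),2,(0,0,255),-1)
save('w4',np.hstack([cv2.resize(x[190:440,200:440],(400,416),interpolation=cv2.INTER_CUBIC) for x in (im,o)]))
E
```

```text
t 7.25 tcp [ 0.5442 -0.3032  0.0683] psi 85.13 w -0.0001 q [-29.1  32.6   9.2  67.2  -0.1 -24.2] F [-0.5 -0.3  0.2]
delta mm [-5.  -1.8 54.2] turn deg [ 0.2  -0.68 -0.07]
0 [[319.9, 253.8], [319.9, 271.9], [319.9, 289.3]]
-0.01 [[319.9, 260.8], [319.9, 279.7], [319.9, 297.8]]
-0.02 [[320.0, 268.6], [320.0, 288.3], [319.9, 307.3]]
-0.03 [[320.0, 277.3], [320.0, 298.0], [320.0, 317.7]]
-0.04 [[320.1, 287.1], [320.0, 308.7], [320.0, 329.4]]
```

View pics/w4.png

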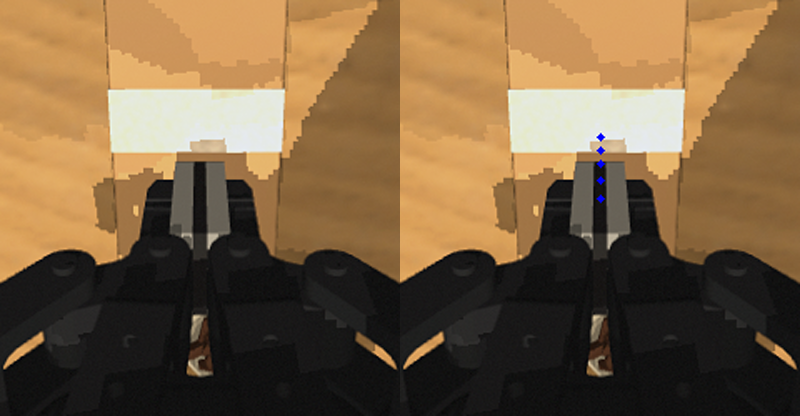

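With the fingers shut, the tip edge shows at row 287, which suggests the tips sit 30–40 mm behind the reported TCP. A gentle touch on empty counter beside the carton will settle it.

Request:
jog_arm(deltas=[[[-3,38,0,0,-0.4,0,0],[0,38,10,0,0,0,0],[0,0,25,0,0,0,0],[0,0,20,0,0,0,0],[0,0,0,0,0,0,0]]])

```text
clock: 7.8
eef_pos: [0.5541, -0.2254, 0.0113]
tool_rot: [0.043, 0.999, 0.002, -0.002]
ft_force: [-0.4, 0.2, 0.3]
grip_width: 0.0002
```

```bash
python3 go.py .5484 -.23 -.02 85.2
```

```text
t 7.8 tcp [ 0.5541 -0.2254  0.0113] psi 85.06 w 0.0002 q [-22.2  32.7  -0.   57.5   0.1 -17.3] F [-0.4  0.2  0.3]
delta mm [ 5.2 -5.1 31.3] turn deg [ 0.19 -0.22 -0.14]
```

Request:
jog_arm(deltas=[[[0,0,10,0,0,0,0],[0,0,5,0,0,0,0],[0,0,0,0,0,0,0]]])

```text
clock: 8.1
eef_pos: [0.5548, -0.2262, -0.0036]
tool_rot: [0.043, 0.999, 0.001, -0.001]
ft_force: [0.4, -0.7, -0.1]
grip_width: -0.0003
```

Request:
jog_arm(deltas=[[[0,0,4,0,0,0,0],[0,0,4,0,0,0,0],[0,0,0,0,0,0,0]]])

```text
clock: 8.4
eef_pos: [0.5558, -0.2275, -0.0108]
tool_rot: [0.044, 0.999, 0.001, 0.0]
ft_force: [-1.2, 0.8, -0.2]
grip_width: 0.0002
```

Request:
jog_arm(deltas=[[[0,0,4,0,0,0,0],[0,0,4,0,0,0,0]]])

```text
clock: 8.6
eef_pos: [0.5567, -0.228, -0.0182]
tool_rot: [0.044, 0.999, 0.001, 0.001]
ft_force: [0.0, -0.1, 0.4]
grip_width: 0.0003
```

Request:
jog_arm(deltas=[[[0,0,3,0,0,0,0],[0,0,3,0,0,0,0]]])

```text
clock: 8.8
eef_pos: [0.5567, -0.228, -0.0248]
tool_rot: [0.044, 0.999, 0.001, 0.001]
ft_force: [-0.6, 0.7, -0.4]
grip_width: -0.0005
```

The reported TCP is 25 mm below the counter with no contact, so the fingertip offset is real. I continue gently.

Request:
jog_arm(deltas=[[[0,0,2,0,0,0,0],[0,0,2,0,0,0,0]]])

```text
clock: 9.0
eef_pos: [0.5564, -0.2278, -0.0296]
tool_rot: [0.044, 0.999, 0.001, 0.001]
ft_force: [-0.3, -0.7, 0.9]
grip_width: -0.0003
```

Request:
jog_arm(deltas=[[[0,0,2,0,0,0,0],[0,0,2,0,0,0,0]]])

```text
clock: 9.2
eef_pos: [0.5565, -0.2278, -0.0339]
tool_rot: [0.044, 0.999, 0.001, 0.001]
ft_force: [0.5, 0.5, -0.2]
grip_width: -0.0
```

Request:
jog_arm(deltas=[[[0,0,2,0,0,0,0],[0,0,2,0,0,0,0]]])

```text
clock: 9.4
eef_pos: [0.5565, -0.2278, -0.0343]
tool_rot: [0.044, 0.999, 0.0, 0.001]
ft_force: [-5.8, 2.9, 14.5]
grip_width: 0.0
```

Request:
jog_arm(deltas=[[[0,0,2,0,0,0,0],[0,0,2,0,0,0,0]]])

```text
clock: 9.6
eef_pos: [0.5566, -0.2279, -0.0343]
tool_rot: [0.044, 0.999, 0.0, 0.002]
ft_force: [-4.7, 1.7, 11.2]
grip_width: 0.0001
```

Contact came at a reported z of −0.0343, so the real fingertips are 34 mm behind the reported TCP. I'll correct for this throughout. Back to the carton.

```bash
sed -i "s/d=Rm.T@(np.array(\[x,y,z\])-o\['eef_pos'\])\*1000/tip=o['eef_pos']-.034*Rm[:,2];d=Rm.T@(np.array([x,y,z])-tip)*1000/; s/'tcp',np.round(o\['eef_pos'\],4)/'tip',np.round(tip,4)/" go.py; python3 go.py .5484 -.3052 .014 85.2
```

```text
t 9.6 tip [ 5.564e-01 -2.279e-01 -3.000e-04] psi 84.93 w 0.0001 q [-22.3  35.7  -2.6  51.5   0.1 -17.3] F [-4.7  1.7 11.2]
delta mm [  1.1 -77.7 -14.4] turn deg [ 0.03  0.23 -0.27]
```

Request:
jog_arm(deltas=[[[0,0,-40,0,0,0,40],[0,0,-40,0,0,0,85],[0,0,-20,0,0,0,85],[7,-38,0,0,0,0,85],[0,-38,0,0,0,0,85]]])

```text
clock: 10.1
eef_pos: [0.5431, -0.2996, 0.0701]
tool_rot: [0.04, 0.999, 0.001, 0.002]
ft_force: [1.4, 0.1, 0.7]
grip_width: 0.0721
```

Request:
jog_arm(deltas=[[[0,0,0,0,0,0,85],[0,0,0,0,0,0,85]]])

```text
clock: 10.3
eef_pos: [0.5431, -0.3045, 0.0711]
tool_rot: [0.043, 0.999, -0.001, 0.003]
ft_force: [0.4, -0.3, 0.4]
grip_width: 0.0849
```

```bash
python3 go.py .5484 -.3052 .014 85.2; python3 w.py carton 0
```

```text
t 10.3 tip [ 0.5429 -0.3045  0.1051] psi 85.11 w 0.0849 q [-29.3  31.6   7.8  65.9   0.1 -24.4] F [ 0.4 -0.3  0.4]
delta mm [-5.  -0.2 91.1] turn deg [-0.05  0.37 -0.09]
carton 0.67 [321. 240.] [ 0.5486 -0.3051  1.486 ] 0.004
```

Request:
jog_arm(deltas=[[[-5,0,20,0,0.4,0,85],[0,0,30,0,0,0,85],[0,0,20,0,0,0,85],[0,0,0,0,0,0,85]]])

```text
clock: 10.8
eef_pos: [0.5498, -0.3002, -0.0006]
tool_rot: [0.039, 0.999, -0.0, -0.0]
ft_force: [0.1, 0.3, -0.3]
grip_width: 0.085
```

```bash
python3 go.py .5485 -.3051 .014 85.2
```

```text
t 10.8 tip [ 0.5498 -0.3002  0.0334] psi 85.48 w 0.085 q [-28.6  36.1   4.   58.   -0.  -24.1] F [ 0.1  0.3 -0.3]
delta mm [ 0.9 -5.  19.4] turn deg [-0.02 -0.02  0.28]
```

Request:
jog_arm(deltas=[[[1,-5,8,0,0,0.2,85],[0,0,8,0,0,0,85],[0,0,2,0,0,0,85],[0,0,0,0,0,0,75],[0,0,0,0,0,0,70]]])

```text
clock: 11.3
eef_pos: [0.5501, -0.3044, -0.0174]
tool_rot: [0.04, 0.999, -0.001, 0.001]
ft_force: [0.8, 0.5, -0.7]
grip_width: 0.07
```

Request:
jog_arm(deltas=[[[0,0,0,0,0,0,65],[0,0,0,0,0,0,62],[0,0,0,0,0,0,60],[0,0,0,0,0,0,58],[0,0,0,0,0,0,56]]])

```text
clock: 11.8
eef_pos: [0.5504, -0.3048, -0.0166]
tool_rot: [0.04, 0.999, -0.001, 0.002]
ft_force: [0.3, -0.2, -1.0]
grip_width: 0.0645
```

```bash
python3 go.py .5485 -.3051 .014 85.2; python3 w.py carton 0
```

```text
t 11.8 tip [ 0.5503 -0.3047  0.0174] psi 85.4 w 0.0645 q [-29.   37.1   3.3  56.   -0.  -24.4] F [ 0.3 -0.2 -1. ]
delta mm [ 1.8 -0.5  3.4] turn deg [-0.11  0.19  0.2 ]
carton 0.73 [322. 262.] [ 0.5485 -0.3049 -1.6531] 0.148
```

The carton is gripped at 64.5 mm. I lift, carry it over towards the tray and turn it.

Request:
jog_arm(deltas=[[[0,0,0,0,0,0,45],[0,0,-10,0,0,0,45],[0,0,-25,0,0,0,45],[0,0,-35,0,0,0,45],[0,0,-35,0,0,0,45]]])

```text
clock: 12.4
eef_pos: [0.5435, -0.3008, 0.0835]
tool_rot: [0.04, 0.999, 0.004, -0.007]
ft_force: [0.6, -0.2, -3.5]
grip_width: 0.0646
```

Request:
jog_arm(deltas=[[[0,25,0,0,0,0,45],[0,40,0,0,0,4,45],[0,40,0,0,0,6,45],[0,40,0,0,0,8,45],[0,35,0,0,0,8,45]]])

```text
clock: 12.9
eef_pos: [0.5824, -0.1286, 0.0937]
tool_rot: [0.278, 0.961, -0.0, -0.001]
ft_force: [0.9, -1.1, -3.7]
grip_width: 0.0649
```

```bash
python3 go.py .56 .003 .10 1.4
```

```text
t 12.9 tip [ 0.5825 -0.1286  0.1277] psi 57.75 w 0.0649 q [-12.5  28.2   5.6  67.6   0.   19.8] F [ 0.9 -1.1 -3.7]
delta mm [89.2 99.3 27.8] turn deg [-0.1  -0.09 56.35]
```

Request:
jog_arm(deltas=[[[18,19,0,0,0,8,45],[21,16,0,0,0,8,45],[23,13,0,0,0,8,45],[24,10,0,0,0,8,45],[20,6,0,0,0,8,45]]])

```text
clock: 13.4
eef_pos: [0.5585, 0.003, 0.0953]
tool_rot: [0.6, 0.8, 0.0, -0.001]
ft_force: [0.0, 0.4, -2.5]
grip_width: 0.0647
```

Request:
jog_arm(deltas=[[[0,0,0,0,0,8,45],[0,0,0,0,0,8,45],[0,0,0,0,0,0,45],[0,0,0,0,0,0,45]]])

```text
clock: 13.8
eef_pos: [0.5563, 0.0075, 0.0965]
tool_rot: [0.706, 0.708, -0.0, -0.002]
ft_force: [0.4, -0.3, -3.2]
grip_width: 0.065
```

```bash
python3 go.py .56 .003 .10 1.4; cat > v.py <<'E'
from fit import *
mp=pose('wrist');im=camera('wrist');save('w5',im)
P=lambda x,y,a,w,l,z:np.array([[x+c*w/2*np.cos(a)-d*l/2*np.sin(a),y+c*w/2*np.sin(a)+d*l/2*np.cos(a),z] for c,d in((-1,-1),(1,-1),(1,1),(-1,1))])
o=im.copy()
q=proj(mp,P(.5602,.0052,.024,.082,.168,.022));cv2.polylines(o,[np.round(q).astype(int)],True,(0,255,255),1)
for n in ('carton','carrier'):
    for m in masks(n,'wrist')[:1]: print(n,m['conf'],m['at'],m['pixels'].sum())
save('w5o',o)
E
python3 v.py
```

```text
t 13.8 tip [0.5564 0.0074 0.1305] psi 0.11 w 0.065 q [ 0.7 23.8 -0.9 65.5  0.2 90.6] F [ 0.4 -0.3 -3.2]
delta mm [-4.5  3.7 30.5] turn deg [-0.23 -0.17 -1.29]
carton 0.62 [318.5, 260.9] 49314
carrier 0.97 [321.4, 123.0] 3380
```

View pics/w5o.png

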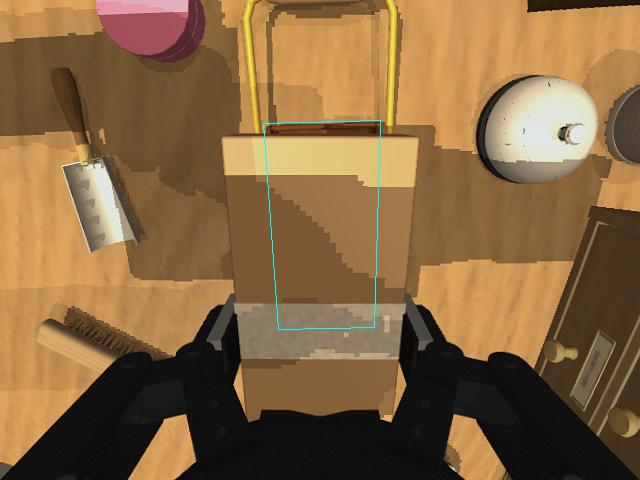

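The wrist picture shows the carton held symmetrically about column 320. The tray's near rim at (264..380,123) matches the projected outline, and the handle arms straddle it symmetrically. Next I measure how the carton sits in the hand.

```bash
python3 - <<'E'
from h import *
m=camera_model('wrist');T=np.array(m['T_tool_cam'])
for ox in (-.002,0,.002,.004):
  print(ox,np.round(proj((m,T),[[ox+.075,-.033,-.0606],[ox+.075,.033,-.0606],[ox+.075,-.033,-.0376],[ox+.013,0,-.0606],[ox-.013,0,-.0606]]),1).tolist())
im=cv2.imread('pics/w5.png').astype(int)
for c in (300,320,340): print(c,[(r,im[r,c].tolist()) for r in range(296,310,2)],[(r,im[r,c].tolist()) for r in range(352,366,2)])
E
python3 go.py .5603 .003 .08 1.4
```

```text
-0.002 [[217.6, 148.5], [416.5, 148.6], [234.0, 144.0], [317.3, 312.6], [317.4, 367.2]]
0 [[217.1, 142.4], [417.0, 142.4], [233.6, 138.8], [317.3, 308.0], [317.4, 363.2]]
0.002 [[216.6, 136.1], [417.5, 136.1], [233.3, 133.5], [317.3, 303.5], [317.4, 359.2]]
0.004 [[216.0, 129.8], [418.0, 129.8], [232.9, 128.3], [317.3, 298.9], [317.4, 355.2]]
300 [(296, [51, 88, 123]), (298, [45, 74, 104]), (300, [44, 76, 105]), (302, [46, 77, 106]), (304, [102, 126, 141]), (306, [98, 121, 139]), (308, [98, 123, 140])] [(352, [100, 124, 143]), (354, [100, 125, 142]), (356, [100, 125, 142]), (358, [140, 172, 195]), (360, [57, 97, 134]), (362, [58, 97, 133]), (364, [57, 97, 133])]
320 [(296, [51, 89, 123]), (298, [51, 88, 123]), (300, [52, 89, 124]), (302, [50, 86, 120]), (304, [103, 127, 143]), (306, [101, 126, 144]), (308, [100, 123, 140])] [(352, [131, 163, 187]), (354, [133, 164, 188]), (356, [131, 163, 185]), (358, [130, 159, 182]), (360, [57, 96, 132]), (362, [57, 97, 133]), (364, [57, 97, 133])]
340 [(296, [52, 88, 123]), (298, [51, 88, 123]), (300, [53, 88, 124]), (302, [52, 87, 122]), (304, [124, 153, 173]), (306, [120, 150, 171]), (308, [102, 125, 142])] [(352, [101, 125, 142]), (354, [133, 167, 190]), (356, [136, 168, 192]), (358, [135, 166, 190]), (360, [56, 96, 133]), (362, [57, 96, 134]), (364, [57, 97, 135])]
t 13.95 tip [0.5566 0.0071 0.1304] psi 0.01 w 0.0647 q [ 0.6 23.8 -0.9 65.5  0.2 90.6] F [-0.6 -0.  -4.2]
delta mm [-4.3  3.9 50.3] turn deg [-0.23 -0.17 -1.39]
```

Request:
jog_arm(deltas=[[[-4,4,10,-0.2,-0.2,-1.4,45],[0,0,20,0,0,0,45],[0,0,20,0,0,0,45],[0,0,10,0,0,0,45],[0,0,0,0,0,0,45]]])

```text
clock: 14.45
eef_pos: [0.562, 0.0014, 0.0358]
tool_rot: [0.697, 0.717, 0.001, 0.001]
ft_force: [0.4, 0.4, -4.5]
grip_width: 0.0643
```

```bash
python3 go.py .56 .003 .0274 1.4
```

```text
t 14.45 tip [0.5619 0.0015 0.0698] psi 1.63 w 0.0643 q [ 0.2 27.3 -5.2 57.3 -0.  88.5] F [ 0.4  0.4 -4.5]
delta mm [ 1.6 -2.  42.4] turn deg [0.15 0.05 0.23]
```

Request:
jog_arm(deltas=[[[1.5,-2,8,0,0,0.2,45],[0,0,8,0,0,0,45],[0,0,6,0,0,0,45],[0,0,0,0,0,0,45]]])

```text
clock: 14.85
eef_pos: [0.5614, 0.0028, 0.0139]
tool_rot: [0.698, 0.716, 0.002, 0.002]
ft_force: [-1.0, 0.3, -4.0]
grip_width: 0.0646
```

```bash
python3 go.py .56 .003 .0274 1.4; python3 - <<'E'
from fit import *
mp=pose('top');im=camera('top')
P=lambda x,y,a,w,l,z:np.array([[x+c*w/2*np.cos(a)-d*l/2*np.sin(a),y+c*w/2*np.sin(a)+d*l/2*np.cos(a),z] for c,d in((-1,-1),(1,-1),(1,1),(-1,1))])
w=camera('wrist')
a=cv2.resize(im[190:270,225:365],(560,320),interpolation=cv2.INTER_CUBIC)
b=cv2.resize(w[60:200,200:440],(480,280),interpolation=cv2.INTER_CUBIC)
o=np.zeros((600,560,3),np.uint8);o[:320]=a;o[320:,:480]=b;save('w6',o)
E
```

```text
t 14.85 tip [0.5612 0.0029 0.0479] psi 1.44 w 0.0646 q [ 0.3 28.5 -7.  54.2 -0.  88.9] F [-1.   0.3 -4. ]
delta mm [ 0.2 -1.3 20.5] turn deg [0.32 0.05 0.04]
```

View pics/w6.png

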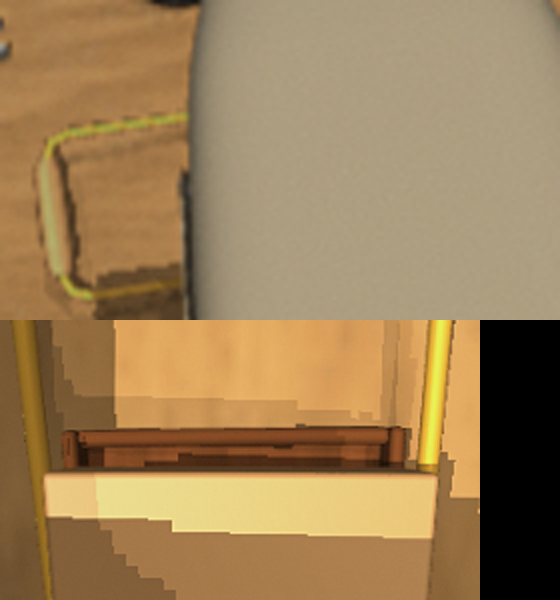

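```bash
python3 - <<'E'
from h import *
o=get_obs();Rm=R.from_quat(o['tool_rot']).as_matrix();tip=o['eef_pos']-.034*Rm[:,2]
mp=pose('wrist')
b=tip[2]-.0174
print('tray rim outer +y corners', onz(mp,[(231.5,114),(402.5,114)],.022))
print('carton lid +y end corners', onz(mp,[(222.5,60+474/2-320/2),(418.5,60+474/2-320/2)],b+.044))
print('expected rim corners',[(.5602+s*.041-.084*.024,.0052+.084+s*.041*.024) for s in(-1,1)])
print(onz(mp,[(200+10,110),(200+440/2,110)],.02))
E
```

```text
tray rim outer +y corners [[0.51949462 0.0866427  0.022     ]
 [0.59989755 0.08868302 0.022     ]]
carton lid +y end corners [[0.52882204 0.07874753 0.07543449]
 [0.59318155 0.08037225 0.07543449]]
expected rim corners [(0.517184, 0.088216), (0.599184, 0.090184)]
[[0.50886257 0.08831651 0.02      ]
 [0.6085889  0.09083402 0.02      ]]
```

Request:
jog_arm(deltas=[[[-0.5,-1.2,4,0.3,0,0,45],[0,0,4,0,0,0,45],[0,0,0,0,0,0,45]]])

```text
clock: 15.25
eef_pos: [0.562, 0.0023, 0.0073]
tool_rot: [0.698, 0.716, 0.001, 0.002]
ft_force: [0.5, -0.3, -2.4]
grip_width: 0.0652
```

```bash
python3 go.py .56 .0023 .0274 1.4
```

```text
t 15.25 tip [0.5619 0.0023 0.0413] psi 1.45 w 0.0652 q [ 0.3 29.1 -7.2 53.5 -0.  88.8] F [ 0.5 -0.3 -2.4]
delta mm [ 0.1 -2.  13.9] turn deg [0.22 0.05 0.05]
```

Request:
jog_arm(deltas=[[[0,-2.5,0,0.2,0,0,45],[0,0,5,0,0,0,45],[0,0,4,0,0,0,45]]])

```text
clock: 15.55
eef_pos: [0.5601, 0.0022, -0.0015]
tool_rot: [0.698, 0.716, 0.0, 0.001]
ft_force: [0.5, 0.1, -4.0]
grip_width: 0.0647
```

```bash
python3 go.py .56 .0023 .0274 1.4
```

```text
t 15.55 tip [0.56   0.0022 0.0325] psi 1.45 w 0.0647 q [ 0.3 29.6 -7.9 52.4 -0.1 88.8] F [ 0.5  0.1 -4. ]
delta mm [ 0.1 -0.   5.1] turn deg [0.1  0.06 0.05]
```

The carton's underside is at 15 mm inside the walls, with no contact force. I lower the last 5 mm.

Request:
jog_arm(deltas=[[[0,0,2,0,0,0,45],[0,0,2,0,0,0,45],[0,0,1,0,0,0,45]]])

```text
clock: 15.85
eef_pos: [0.5597, 0.0022, -0.0066]
tool_rot: [0.698, 0.716, 0.0, 0.001]
ft_force: [-3.4, -0.2, 11.2]
grip_width: 0.0647
```

Request:
jog_arm(deltas=[[[0,0,1,0,0,0,45],[0,0,0,0,0,0,45]]])

```text
clock: 16.05
eef_pos: [0.5599, 0.0022, -0.0062]
tool_rot: [0.698, 0.716, 0.0, 0.001]
ft_force: [0.1, 0.1, -3.4]
grip_width: 0.065
```

Request:
jog_arm(deltas=[[[0,0,0.6,0,0,0,64],[0,0,0,0,0,0,68],[0,0,0,0,0,0,74],[0,0,0,0,0,0,80],[0,0,0,0,0,0,85]]])

```text
clock: 16.55
eef_pos: [0.5624, 0.0022, -0.0054]
tool_rot: [0.698, 0.716, 0.002, 0.003]
ft_force: [0.0, 0.7, -0.2]
grip_width: 0.0851
```

Request:
jog_arm(deltas=[[[0,0,-15,0,0,0,85],[0,0,-30,0,0,0,85],[0,0,-40,0,0,0,85],[0,0,-25,0,0,0,85],[0,0,0,0,0,0,85]]])

```text
clock: 17.05
eef_pos: [0.5608, 0.0023, 0.107]
tool_rot: [0.698, 0.716, 0.001, 0.002]
ft_force: [0.9, -0.3, -0.1]
grip_width: 0.0853
```

```bash
python3 go.py .4325 .2772 .15 1.4; python3 w.py carton .010; python3 - <<'E'
from fit import *
c='scene';camera(c);mp=pose(c);m=masks('carton',c)[0];print(m['conf'],m['at'],fit(mp,m['pixels'],'carton',[.56,.005,.02],.010))
E
```

```text
t 17.05 tip [0.5606 0.0023 0.141 ] psi 1.45 w 0.0853 q [ 0.3 23.4  0.2 66.6 -0.1 88.8] F [ 0.9 -0.3 -0.1]
delta mm [ 278.  -121.1   -9.7] turn deg [0.21 0.06 0.05]
carton 0.95 [317. 223.] [0.5609 0.0047 0.0243] 0.003
0.81 [318.0, 254.3] (array([0.55852703, 0.00483007, 0.02020179]), np.float64(0.00603588717058301))
```

The carton lies flat and centred: the wrist fit gives (0.561,0.0047) at floor height. Next is the tin.

Request:
jog_arm(deltas=[[[30,-13,0,0.2,0,0,85],[45,-20,0,0,0,0,85],[45,-20,0,0,0,0,85],[45,-20,0,0,0,0,85],[45,-20,0,0,0,0,85]]])

```text
clock: 17.75
eef_pos: [0.4544, 0.2083, 0.0927]
tool_rot: [0.703, 0.711, -0.01, -0.006]
ft_force: [1.1, 0.6, 0.1]
grip_width: 0.085
```

Request:
jog_arm(deltas=[[[40,-17,0,0,0,0,85],[20,-9,10,0,0,0,85],[0,0,10,0,0,0,85],[0,0,0,0,0,0,85]]])

```text
clock: 18.15
eef_pos: [0.4183, 0.2727, 0.0658]
tool_rot: [0.699, 0.714, -0.016, -0.008]
ft_force: [-0.0, -0.8, -0.6]
grip_width: 0.0851
```

```bash
python3 go.py .4325 .2772 .006 1.4; python3 w.py tin 0 w7
```

```text
t 18.15 tip [0.4195 0.2731 0.0997] psi 1.21 w 0.0851 q [ 32.8  20.9 -10.4  60.7   0.5 121.5] F [-0.  -0.8 -0.6]
delta mm [ 4.8 16.3 93.2] turn deg [-1.97  0.62 -0.18]
tin 0.91 [347. 241.] [0.4348 0.2766] 0.012
tin 0.78 [351. 377.] [0.446  0.1617] 0.062
tin 0.66 [628. 419.] [0.723  0.1045] 0.111
```

Request:
jog_arm(deltas=[[[4,16,10,-2,0.6,0,85],[0,0,15,0,0,0,85],[0,0,0,0,0,0,85]]])

```text
clock: 18.55
eef_pos: [0.4387, 0.2734, 0.0417]
tool_rot: [0.703, 0.711, 0.002, 0.001]
ft_force: [-0.1, -0.3, 0.3]
grip_width: 0.0849
```

```bash
python3 go.py .4338 .277 .006 1.4; python3 w.py tin 0 w8; python3 - <<'E'
from h import *
im=cv2.imread('pics/w8.png');print(im[225:250:8,300:340:10].tolist())
E
```

```text
t 18.55 tip [0.4386 0.2734 0.0757] psi 0.71 w 0.0849 q [ 3.200e+01  2.240e+01 -1.220e+01  5.510e+01 -1.000e-01  1.213e+02] F [-0.1 -0.3  0.3]
delta mm [ 3.6 -5.1 69.7] turn deg [ 0.31 -0.07 -0.69]
tin 0.79 [312. 254.] [0.4348 0.2768] 0.005
tin 0.79 [325. 388.] [0.4462 0.1627] 0.58
[[[167, 188, 199], [165, 186, 197], [167, 187, 199], [166, 187, 199]], [[166, 187, 199], [164, 185, 197], [165, 186, 198], [167, 188, 199]], [[166, 186, 197], [162, 185, 197], [93, 104, 110], [96, 108, 115]], [[94, 107, 112], [94, 107, 114], [94, 107, 114], [95, 108, 114]]]
```

Request:
jog_arm(deltas=[[[3.5,-4,15,0.2,0,-0.6,85],[0,0,20,0,0,0,85],[0,0,15,0,0,0,85],[0,0,0,0,0,0,85]]])

```text
clock: 19.05
eef_pos: [0.4414, 0.2783, -0.0027]
tool_rot: [0.7, 0.714, 0.007, 0.002]
ft_force: [-0.7, -1.0, -0.5]
grip_width: 0.0849
```

```bash
python3 go.py .4348 .2768 .006 1.4
```

```text
t 19.05 tip [0.4409 0.278  0.0313] psi 1.07 w 0.0849 q [ 32.2  25.6 -15.   48.5  -0.  121.2] F [-0.7 -1.  -0.5]
delta mm [-1.3 -6.5 25.2] turn deg [ 0.71 -0.43 -0.33]
```

Request:
jog_arm(deltas=[[[-1,-7,8,0.7,-0.4,-0.3,85],[0,0,8,0,0,0,85],[0,0,5,0,0,0,85],[0,0,0,0,0,0,85]]])

```text
clock: 19.45
eef_pos: [0.4365, 0.2779, -0.0222]
tool_rot: [0.699, 0.715, 0.002, 0.0]
ft_force: [0.0, -0.4, 0.5]
grip_width: 0.085
```

```bash
python3 go.py .4348 .2768 .006 1.4
```

```text
t 19.45 tip [0.4364 0.2778 0.0118] psi 1.32 w 0.085 q [ 32.5  27.2 -16.1  46.5   0.  121.1] F [ 0.  -0.4  0.5]
delta mm [-0.9 -1.6  5.8] turn deg [ 0.2  -0.14 -0.08]
```

Request:
jog_arm(deltas=[[[-1,-1.5,4,0.2,0,0,80],[0,0,1,0,0,0,74],[0,0,0,0,0,0,68],[0,0,0,0,0,0,63],[0,0,0,0,0,0,60]]])

```text
clock: 19.95
eef_pos: [0.4349, 0.2771, -0.0269]
tool_rot: [0.699, 0.715, 0.001, -0.001]
ft_force: [-1.2, -0.1, 1.0]
grip_width: 0.06
```

Request:
jog_arm(deltas=[[[0,0,0,0,0,0,57],[0,0,0,0,0,0,54],[0,0,0,0,0,0,48]]])

```text
clock: 20.25
eef_pos: [0.4349, 0.2771, -0.0262]
tool_rot: [0.699, 0.715, 0.001, -0.001]
ft_force: [-0.2, 0.4, -1.0]
grip_width: 0.0576
```

```bash
python3 go.py .4348 .2768 .006 1.4;  python3 w.py tin 0
```

```text
t 20.25 tip [0.4349 0.277  0.0078] psi 1.35 w 0.0576 q [ 32.4  27.4 -16.4  46.    0.2 121.1] F [-0.2  0.4 -1. ]
delta mm [-0.2 -0.1  1.8] turn deg [ 0.01 -0.19 -0.05]
tin 0.61 [319. 324.] [0.4355 0.2766] 0.023
```

Grip at the lid. I lift and carry the tin to the carton.

Request:
jog_arm(deltas=[[[0,0,-15,0,0,0,40],[0,0,-30,0,0,0,40],[0,0,-40,0,0,0,40],[0,0,-35,0,0,0,40],[0,0,0,0,0,0,40]]])

```text
clock: 20.85
eef_pos: [0.4333, 0.2754, 0.0943]
tool_rot: [0.699, 0.715, -0.002, -0.002]
ft_force: [1.5, 1.0, -1.7]
grip_width: 0.0577
```

Request:
jog_arm(deltas=[[[-20,9,0,0,0,0,40],[-35,16,0,0,0,0,40],[-40,18.5,0,0,0,0,40],[-40,18.5,0,0,0,0,40],[-40,18.5,0,0,0,0,40]]])

```text
clock: 21.35
eef_pos: [0.5182, 0.1027, 0.09]
tool_rot: [0.694, 0.72, -0.003, -0.003]
ft_force: [-0.0, -0.1, -1.8]
grip_width: 0.0575
```

```bash
python3 go.py .5605 .0047 .11 1.4
```

```text
t 21.35 tip [0.5184 0.1027 0.124 ] psi 2.09 w 0.0575 q [11.1 21.3 -5.7 63.4  0.1 99.1] F [-0.  -0.1 -1.8]
delta mm [-99.5  38.6  13.6] turn deg [-0.44 -0.03  0.69]
```

Request:
jog_arm(deltas=[[[-35,14,0,0,0,0.6,40],[-35,14,0,0,0,0,40],[-25,9,0,0,0,0,40],[-4,0,0,-0.4,0,0,40],[0,0,0,0,0,0,40]]])

```text
clock: 21.85
eef_pos: [0.5577, -0.0057, 0.0814]
tool_rot: [0.701, 0.713, -0.004, -0.003]
ft_force: [-0.0, 1.3, -1.7]
grip_width: 0.0577
```

```bash
python3 go.py .5605 .0047 .0618 1.4; python3 - <<'E'
from fit import *
o=get_obs();Rm=R.from_quat(o['tool_rot']).as_matrix();tip=o['eef_pos']-.034*Rm[:,2]
mp=pose('wrist');camera('wrist')
for m in masks('tin','wrist')[:1]: print('tin in hand',m['conf'],m['at'],fit(mp,m['pixels'],'tin',tip[:2],tip[2]-.0078),'tip',tip)
for m in masks('carton','wrist')[:1]: print(m['conf'],m['at'],fit(mp,m['pixels'],'carton',[.56,.005,.02],.01))
E
```

```text
t 21.85 tip [ 0.558  -0.0057  0.1154] psi 0.93 w 0.0577 q [-0.5 24.9 -1.6 64.  -0.1 88.5] F [-0.   1.3 -1.7]
delta mm [10.4  3.1 53.6] turn deg [-0.52  0.07 -0.47]
tin in hand 0.9 [151.2, 14.4] (array([ 0.60227521, -0.20070373]), np.float64(0.9693450927734375)) tip [ 0.55802521 -0.00570373  0.11540133]
0.64 [323.6, 179.3] (array([0.56079348, 0.00494614, 0.0228856 ]), np.float64(0.5865467190742493))
```

Request:
jog_arm(deltas=[[[10,3,8,-0.5,0,-0.5,40],[0,0,12,0,0,0,40],[0,0,12,0,0,0,40],[0,0,6,0,0,0,40],[0,0,0,0,0,0,40]]])

```text
clock: 22.5
eef_pos: [0.5594, 0.0126, 0.0405]
tool_rot: [0.694, 0.72, 0.0, 0.0]
ft_force: [-0.6, 0.1, -1.9]
grip_width: 0.0575
```

```bash
python3 go.py .5605 .0047 .0618 1.4; python3 - <<'E'
from fit import *
o=get_obs();Rm=R.from_quat(o['tool_rot']).as_matrix();tip=o['eef_pos']-.034*Rm[:,2]
mp=pose('wrist');save('w9',camera('wrist'))
for m in masks('tin','wrist'): print('tin',m['conf'],m['at'],fit(mp,m['pixels'],'tin',tip[:2],tip[2]-.0078),'tip',tip)
E
```

```text
t 22.5 tip [0.5594 0.0126 0.0745] psi 2.15 w 0.0575 q [ 1.3 26.9 -5.1 58.  -0.  89.1] F [-0.6  0.1 -1.9]
delta mm [-7.9  0.8 12.7] turn deg [0.03 0.01 0.75]
tin 0.62 [115.9, 20.9] (array([ 0.60367089, -0.18243163]), np.float64(0.9781615138053894)) tip [0.55942089 0.01256837 0.07452555]
tin 0.56 [319.4, 324.3] (array([0.56007193, 0.01216528]), np.float64(0.02708171308040619)) tip [0.55942089 0.01256837 0.07452555]
```

Request:
jog_arm(deltas=[[[-5,0.5,0,0,0,0.4,40],[-2,0,2,0,0,0.2,40],[0,0,2,0,0,0,40],[0,0,0,0,0,0,40]]])

```text
clock: 23.0
eef_pos: [0.5627, 0.0043, 0.039]
tool_rot: [0.698, 0.716, 0.002, 0.002]
ft_force: [-1.0, -0.8, -0.9]
grip_width: 0.0576
```

```bash
python3 go.py .5605 .0047 .0618 1.4
```

```text
t 23.0 tip [0.5625 0.0043 0.073 ] psi 1.43 w 0.0576 q [ 0.4 27.1 -5.1 57.5 -0.  89. ] F [-1.  -0.8 -0.9]
delta mm [ 0.5 -2.1 11.2] turn deg [0.33 0.03 0.03]
```

Request:
jog_arm(deltas=[[[0.3,-2.3,3,0.3,0,0,40],[0,0,3,0,0,0,40],[0,0,2,0,0,0,40]]])

```text
clock: 23.3
eef_pos: [0.5607, 0.0042, 0.031]
tool_rot: [0.698, 0.716, 0.0, 0.001]
ft_force: [0.2, 0.8, -1.2]
grip_width: 0.0575
```

Request:
jog_arm(deltas=[[[0,0,1.5,0,0,0,40],[0,0,1,0,0,0,40]]])

```text
clock: 23.5
eef_pos: [0.5604, 0.0043, 0.0279]
tool_rot: [0.698, 0.716, 0.0, 0.0]
ft_force: [-0.4, 0.4, 1.9]
grip_width: 0.0576
```

```bash
python3 go.py .5605 .0047 .0618 1.4
```

```text
t 23.5 tip [0.5604 0.0043 0.0619] psi 1.41 w 0.0576 q [ 0.5 27.8 -5.9 56.3 -0.  89. ] F [-0.4  0.4  1.9]
delta mm [0.4 0.1 0.1] turn deg [0.03 0.03 0.01]
```

The tin has just touched at the expected height (Fz rose to +1.9 N). I release it.

Request:
jog_arm(deltas=[[[0,0,0.6,0,0,0,40],[0,0,0,0,0,0,57],[0,0,0,0,0,0,60],[0,0,0,0,0,0,66],[0,0,0,0,0,0,74]]])

```text
clock: 24.0
eef_pos: [0.5612, 0.0045, 0.0282]
tool_rot: [0.698, 0.716, 0.001, 0.001]
ft_force: [-1.1, -0.8, 0.1]
grip_width: 0.0743
```

Request:
jog_arm(deltas=[[[0,0,0,0,0,0,85],[0,0,-15,0,0,0,85],[0,0,-30,0,0,0,85],[0,0,-30,0,0,0,85],[0,0,0,0,0,0,85]]])

```text
clock: 24.5
eef_pos: [0.5604, 0.0046, 0.1046]
tool_rot: [0.698, 0.716, -0.0, 0.0]
ft_force: [0.0, 0.4, -0.3]
grip_width: 0.0848
```

```bash
python3 go.py .5375 .2612 .14 1.4; python3 w.py tin .054 w10; python3 w.py jar 0; python3 - <<'E'
from fit import *
for c in ('scene','top'):
  camera(c);mp=pose(c)
  for n,z,g in (('tin',.054,(.56,.005)),('jar',0,(.537,.261))):
    for m in masks(n,c):
        r=fit(mp,m['pixels'],n,g,z)
        if r[1]<.3: print(c,n,round(m['conf'],2),np.round(m['at']),np.round(r[0],4),round(r[1],3))
E
```

```text
t 24.5 tip [0.5604 0.0046 0.1386] psi 1.43 w 0.0848 q [ 0.5 23.7  0.2 66.5 -0.  89. ] F [ 0.   0.4 -0.3]
delta mm [257.1 -16.5  -1.5] turn deg [0.01 0.02 0.03]
tin 0.77 [159.  22.] [0.4673 0.1535] 0.141
tin 0.72 [320. 256.] [0.5615 0.004 ] 0.014
jar 0.36 [329. 260.] [ 0.579  -0.0166] 0.575
scene tin 0.94 [318. 238.] [0.5585 0.003 ] 0.024
scene jar 0.7 [258. 178.] [0.5389 0.2613] 0.035
top jar 0.75 [200. 259.] [0.5363 0.2601] 0.037
```

The tin stands centred on the carton at about (0.561,0.004). Next is the jar.

Request:
jog_arm(deltas=[[[30,-2,0,0,0,0,75],[45,-3,0,0,0,0,75],[45,-3,0,0,0,0,75],[45,-3,0,0,0,0,75],[45,-3,0,0,0,0,75]]])

```text
clock: 25.7
eef_pos: [0.5403, 0.2141, 0.1002]
tool_rot: [0.703, 0.711, -0.003, -0.002]
ft_force: [1.0, -0.4, -0.4]
grip_width: 0.0747
```

Request:
jog_arm(deltas=[[[28,-2,0,0,0,0,75],[10,0,5,0,0,0,75],[0,0,5,0,0,0,75],[0,0,0,0,0,0,75]]])

```text
clock: 26.1
eef_pos: [0.5365, 0.2587, 0.089]
tool_rot: [0.7, 0.714, -0.002, -0.002]
ft_force: [-0.8, 0.0, -1.3]
grip_width: 0.0748
```

```bash
python3 go.py .5375 .261 .005 1.4; python3 w.py jar 0 w11
```

```text
t 26.1 tip [0.5367 0.2587 0.123 ] psi 1.11 w 0.0748 q [2.570e+01 2.840e+01 5.300e+00 6.720e+01 1.000e-01 1.146e+02] F [-0.8  0.  -1.3]
delta mm [  2.4   1.5 118. ] turn deg [-0.32  0.06 -0.29]
jar 0.94 [326. 240.] [0.5399 0.2602] 0.021
```

Request:
jog_arm(deltas=[[[2,3,15,-0.3,0,-0.3,75],[0,0,20,0,0,0,75],[0,0,15,0,0,0,75],[0,0,0,0,0,0,75]]])

```text
clock: 26.6
eef_pos: [0.543, 0.2538, 0.0402]
tool_rot: [0.702, 0.712, 0.001, 0.001]
ft_force: [-1.1, 0.4, -0.3]
grip_width: 0.0749
```

```bash
python3 go.py .539 .2605 .005 1.4; python3 w.py jar 0 w11
```

```text
t 26.6 tip [0.5429 0.2538 0.0742] psi 0.78 w 0.0749 q [ 2.510e+01  3.080e+01  1.500e+00  6.050e+01 -1.000e-01  1.143e+02] F [-1.1  0.4 -0.3]
delta mm [ 6.8 -4.1 69.2] turn deg [ 0.21  0.03 -0.62]
jar 0.87 [315. 256.] [0.54   0.2602] 0.017
```

Request:
jog_arm(deltas=[[[6,-3,8,0.2,0,-0.5,75],[0,0,10,0,0,0,75],[0,0,0,0,0,0,75]]])

```text
clock: 27.0
eef_pos: [0.5436, 0.2611, 0.026]
tool_rot: [0.699, 0.715, 0.004, 0.002]
ft_force: [-0.0, -0.4, 0.1]
grip_width: 0.0749
```

```bash
python3 go.py .5395 .2603 .005 1.4
```

```text
t 27.0 tip [0.5433 0.261  0.06  ] psi 1.24 w 0.0749 q [ 25.7  31.8   0.8  58.5  -0.  114.4] F [-0.  -0.4  0.1]
delta mm [-0.8 -4.2 55. ] turn deg [ 0.45 -0.18 -0.16]
```

Request:
jog_arm(deltas=[[[-0.6,-4.5,8,0.4,-0.2,0,75],[0,0,14,0,0,0,75],[0,0,14,0,0,0,75],[0,0,10,0,0,0,75],[0,0,0,0,0,0,75]]])

```text
clock: 27.5
eef_pos: [0.5383, 0.2612, -0.0222]
tool_rot: [0.699, 0.715, -0.0, 0.0]
ft_force: [-0.4, 0.3, -1.9]
grip_width: 0.0753
```

```bash
python3 go.py .5395 .2603 .005 1.4
```

```text
t 27.5 tip [0.5383 0.2612 0.0118] psi 1.32 w 0.0753 q [ 25.9  34.7  -2.3  53.   -0.  114.6] F [-0.4  0.3 -1.9]
delta mm [-0.9  1.2  6.8] turn deg [ 0.03  0.03 -0.08]
```

Request:
jog_arm(deltas=[[[-1,1.2,4,0,0,0,70],[0,0,1.5,0,0,0,62],[0,0,0,0,0,0,54],[0,0,0,0,0,0,48],[0,0,0,0,0,0,45]]])

```text
clock: 28.0
eef_pos: [0.5407, 0.2607, -0.0267]
tool_rot: [0.699, 0.715, 0.001, 0.001]
ft_force: [0.9, 0.3, 0.4]
grip_width: 0.045
```

Request:
jog_arm(deltas=[[[0,0,0,0,0,0,42],[0,0,0,0,0,0,39],[0,0,0,0,0,0,34],[0,0,0,0,0,0,28]]])

```text
clock: 28.4
eef_pos: [0.5409, 0.2608, -0.026]
tool_rot: [0.699, 0.715, 0.001, 0.001]
ft_force: [0.1, 0.6, -0.2]
grip_width: 0.0405
```

```bash
python3 go.py .5395 .2603 .005 1.4; python3 w.py jar 0
```

```text
t 28.4 tip [0.5408 0.2608 0.008 ] psi 1.32 w 0.0405 q [ 25.8  35.   -2.4  52.4  -0.  114.4] F [ 0.1  0.6 -0.2]
delta mm [-0.4 -1.3  2.9] turn deg [ 0.19 -0.04 -0.08]
jar 0.91 [322. 336.] [0.5415 0.2602] 0.03
```

The jar is gripped at 40.5 mm. I lift and carry it over the tower.

Request:
jog_arm(deltas=[[[0,0,-12,0,0,0,20],[0,0,-30,0,0,0,20],[0,0,-40,0,0,0,20],[0,0,-40,0,0,0,20],[0,0,-20,0,0,0,20]]])

```text
clock: 29.0
eef_pos: [0.5368, 0.2589, 0.1182]
tool_rot: [0.699, 0.715, -0.004, -0.001]
ft_force: [0.3, 0.4, -0.7]
grip_width: 0.0403
```

Request:
jog_arm(deltas=[[[-20,1.5,0,0,0,0,20],[-35,2.5,0,0,0,0,20],[-40,3,0,0,0,0,20],[-40,3,0,0,0,0,20],[-40,3,0,0,0,0,20]]])

```text
clock: 29.5
eef_pos: [0.5592, 0.087, 0.1297]
tool_rot: [0.695, 0.719, 0.005, 0.003]
ft_force: [0.6, 0.1, -0.6]
grip_width: 0.04
```

```bash
python3 go.py .561 .0042 .135 1.4
```

```text
t 29.5 tip [0.5588 0.0869 0.1637] psi 2.0 w 0.04 q [ 8.8 22.7  2.7 69.3  0.1 96.8] F [ 0.6  0.1 -0.6]
delta mm [-82.8  -1.   28.4] turn deg [ 0.61 -0.19  0.6 ]
```

Request:
jog_arm(deltas=[[[-30,-1,0,0.3,0,0.5,20],[-28,0,0,0.3,0,0,20],[-12,0,0,0,0,0,20],[0,0,0,0,0,0,20],[0,0,0,0,0,0,20]]])

```text
clock: 30.0
eef_pos: [0.5607, 0.0097, 0.1337]
tool_rot: [0.701, 0.713, 0.003, 0.0]
ft_force: [-0.0, 0.3, -1.1]
grip_width: 0.0401
```

```bash
python3 go.py .561 .0042 .098 1.4
```

```text
t 30.0 tip [0.5605 0.0096 0.1677] psi 1.03 w 0.0401 q [ 0.9 22.3  2.7 70.1  0.2 89.8] F [-0.   0.3 -1.1]
delta mm [-5.6  0.  69.7] turn deg [ 0.26 -0.18 -0.37]
```

Request:
jog_arm(deltas=[[[-5,0,8,0.2,-0.2,-0.3,20],[0,0,15,0,0,0,20],[0,0,15,0,0,0,20],[0,0,8,0,0,0,20],[0,0,0,0,0,0,20]]])

```text
clock: 30.5
eef_pos: [0.5609, 0.0103, 0.0851]
tool_rot: [0.695, 0.719, 0.0, 0.0]
ft_force: [-0.5, 0.0, -2.1]
grip_width: 0.0398
```

```bash
python3 go.py .561 .0042 .098 1.4;  python3 - <<'E'
from fit import *
o=get_obs();Rm=R.from_quat(o['tool_rot']).as_matrix();tip=o['eef_pos']-.034*Rm[:,2]
mp=pose('wrist');save('w12',camera('wrist'))
for m in masks('jar','wrist')[:2]: print('jar',m['conf'],m['at'],fit(mp,m['pixels'],'jar',tip[:2],tip[2]-.008),'tip',tip)
for m in masks('tin','wrist')[:2]: print('tin',m['conf'],m['at'],fit(mp,m['pixels'],'tin',(.561,.004),.054))
E
```

```text
t 30.5 tip [0.5609 0.0103 0.1191] psi 1.91 w 0.0398 q [ 1.  24.6 -1.4 63.9  0.  89.1] F [-0.5  0.  -2.1]
delta mm [-6.1 -0.1 21.1] turn deg [ 0.05 -0.02  0.51]
jar 0.76 [322.2, 333.8] (array([0.56173888, 0.00969658]), np.float64(0.03567337244749069)) tip [0.5608516  0.01027403 0.11905654]
tin 0.87 [147.0, 23.5] (array([ 0.625875, -0.2705  ]), np.float64(0.9794872403144836))
tin 0.57 [319.0, 251.1] (array([0.5613989 , 0.00567652]), np.float64(1.341493010520935))
```

Request:
jog_arm(deltas=[[[-3,0,2,0,0,0.3,20],[-2.5,0,2,0,0,0.2,20],[0,0,3,0,0,0,20],[0,0,0,0,0,0,20]]])

```text
clock: 31.05
eef_pos: [0.5644, 0.0038, 0.0817]
tool_rot: [0.699, 0.715, 0.003, 0.003]
ft_force: [-0.7, -0.3, -0.6]
grip_width: 0.0401
```

```bash
python3 go.py .5603 .0045 .098 1.4
```

```text
t 31.05 tip [0.5641 0.0038 0.1157] psi 1.33 w 0.0401 q [ 0.4 24.8 -1.7 63.   0.  89.1] F [-0.7 -0.3 -0.6]
delta mm [ 0.8 -3.9 17.7] turn deg [ 0.5  -0.   -0.07]
```

Request:
jog_arm(deltas=[[[0.6,-4,4,0.5,0,0,20],[0,0,4,0,0,0,20],[0,0,3,0,0,0,20]]])

```text
clock: 31.35
eef_pos: [0.5605, 0.0041, 0.0705]
tool_rot: [0.699, 0.715, 0.0, 0.0]
ft_force: [0.5, 0.3, -1.5]
grip_width: 0.0398
```

```bash
python3 go.py .5603 .0045 .098 1.4
```

```text
t 31.35 tip [0.5605 0.0041 0.1045] psi 1.3 w 0.0398 q [ 0.4 25.3 -2.7 61.9  0.  89.1] F [ 0.5  0.3 -1.5]
delta mm [ 0.4 -0.2  6.5] turn deg [ 0.03 -0.   -0.1 ]
```

Request:
jog_arm(deltas=[[[0,0,2,0,0,0,20],[0,0,2,0,0,0,20],[0,0,1,0,0,0,20]]])

```text
clock: 31.65
eef_pos: [0.5599, 0.0042, 0.0642]
tool_rot: [0.699, 0.715, -0.0, -0.0]
ft_force: [-0.7, -0.0, -0.9]
grip_width: 0.0404
```

Request:
jog_arm(deltas=[[[0,0,1,0,0,0,20],[0,0,0.5,0,0,0,20]]])

```text
clock: 31.85
eef_pos: [0.5601, 0.0042, 0.0639]
tool_rot: [0.699, 0.715, -0.0, -0.0]
ft_force: [-2.0, 0.2, 2.0]
grip_width: 0.0401
```

```bash
python3 go.py .5603 .0045 .098 1.4
```

```text
t 31.85 tip [0.5601 0.0042 0.0979] psi 1.31 w 0.0401 q [ 0.4 25.7 -3.2 61.1  0.  89.1] F [-2.   0.2  2. ]
delta mm [ 0.3  0.2 -0.1] turn deg [-0.01 -0.   -0.09]
```

The jar has touched at the expected height, so I release it and rise clear.

Request:
jog_arm(deltas=[[[0,0,0.4,0,0,0,40],[0,0,0,0,0,0,44],[0,0,0,0,0,0,52],[0,0,0,0,0,0,64],[0,0,0,0,0,0,72]]])

```text
clock: 32.35
eef_pos: [0.561, 0.0043, 0.0639]
tool_rot: [0.699, 0.715, 0.001, 0.001]
ft_force: [0.9, -0.0, -0.1]
grip_width: 0.0722
```

Request:
jog_arm(deltas=[[[0,0,-10,0,0,0,75],[0,0,-20,0,0,0,75],[0,0,-30,0,0,0,75],[0,0,-20,0,0,0,75],[0,0,0,0,0,0,75]]])

```text
clock: 32.85
eef_pos: [0.5604, 0.0042, 0.1478]
tool_rot: [0.699, 0.715, 0.0, 0.0]
ft_force: [0.6, -0.3, 0.6]
grip_width: 0.0747
```

```bash
python3 go.py .5573 .169 .12 1.4; cat > chk.py <<'E'
from fit import *
for c in ('wrist','scene'):
  im=camera(c);mp=pose(c);save('chk_'+c,im)
  for n,z in (('tin',.054),('jar',.090)):
    for m in masks(n,c):
        r=fit(mp,m['pixels'],n,(.56,.005),z)
        if r[1]<.5: print(c,n,round(m['conf'],2),np.round(m['at']),np.round(r[0],4),round(r[1],3))
E
python3 chk.py; cat chk.py|head -0; python3 - <<'E'
from h import *
a=cv2.imread('pics/chk_wrist.png');b=cv2.imread('pics/chk_scene.png')[140:300,220:420]
o=np.zeros((360,800,3),np.uint8);o[:300,:400]=cv2.resize(a,(400,300));o[:320,400:]=cv2.resize(b,(400,320),interpolation=cv2.INTER_CUBIC);cv2.imwrite('pics/m5.png',o)
E
```

```text
t 32.85 tip [0.5604 0.0042 0.1818] psi 1.31 w 0.0747 q [ 0.4 22.   4.4 72.3  0.  89.1] F [ 0.6 -0.3  0.6]
delta mm [164.8   0.7  61.9] turn deg [ 0.02 -0.01 -0.09]
wrist jar 0.57 [320. 255.] [0.5603 0.0045] 0.038
scene jar 0.56 [320. 224.] [0.5579 0.0031] 0.019
```

View pics/m5.png

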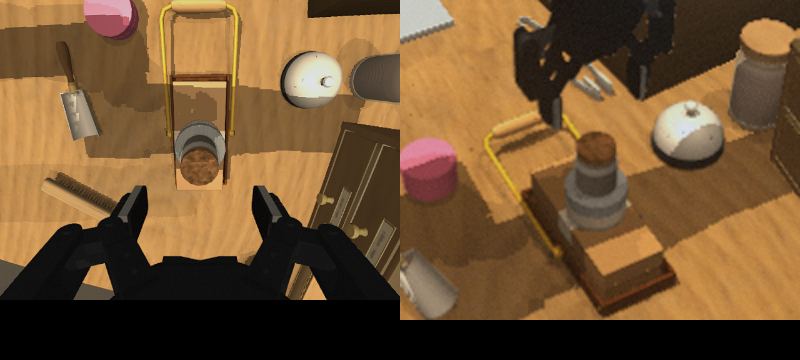

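The tower stands straight: the jar's wrist fit is (0.560,0.0045), and the jar shows at (200,155) in the wrist half and (597,165) in the scene half. The handle grip lies at wrist pixel (318,9). I turn the jaws 90° and move over the grip.

Request:
jog_arm(deltas=[[[30,1,0,0,0,-8.4,60],[30,5,0,0,0,-8.4,50],[29,9,0,0,0,-8.4,45],[27,14,0,0,0,-8.4,45],[22,15,0,0,0,-8.4,45]]])

```text
clock: 33.65
eef_pos: [0.5528, 0.1519, 0.1362]
tool_rot: [0.389, 0.921, -0.005, -0.008]
ft_force: [1.0, 1.1, -0.1]
grip_width: 0.0448
```

Request:
jog_arm(deltas=[[[0,0,0,0,0,-8.4,45],[0,0,0,0,0,-8.4,45],[0,0,0,0,0,-8.4,45],[0,0,0,0,0,-8.4,45],[0,0,0,0,0,-8.4,45]]])

```text
clock: 34.15
eef_pos: [0.5484, 0.1566, 0.1291]
tool_rot: [0.025, 1.0, -0.003, -0.015]
ft_force: [-0.0, 0.4, -0.1]
grip_width: 0.0453
```

Request:
jog_arm(deltas=[[[0,0,0,0,0,-5,45],[0,0,10,0,0,0,45],[0,0,10,0,0,0,45],[0,0,0,0,0,0,45]]])

```text
clock: 34.55
eef_pos: [0.545, 0.1558, 0.1032]
tool_rot: [-0.02, 1.0, -0.003, -0.019]
ft_force: [0.1, -0.5, 0.4]
grip_width: 0.0451
```

```bash
python3 go.py .5573 .169 .010 91.4; python3 - <<'E'
from h import *
mp=pose('wrist');im=camera('wrist');save('w13',im)
for m in masks('handle','wrist')[:2]:
    ys,xs=np.nonzero(m['pixels']);print(m['conf'],m['at'],xs.min(),xs.max(),ys.min(),ys.max(),m['pixels'].sum(),onz(mp,[m['at']],.029)[0])
p=[]
for a in (.0,.05,.1,.15,.2,.25,.3): p.append(np.r_[.5605-.165*np.cos(a)*.022,.0045+.165*np.cos(a),.014+.165*np.sin(a)])
print(np.round(proj(mp,p)).tolist()); print(np.round(p,4).tolist())
cv2.imwrite('pics/w13c.png',cv2.resize(im[:,:,::-1],(640,480)))
E
```

```text
t 34.55 tip [0.5463 0.1561 0.1371] psi 92.28 w 0.0451 q [15.8 26.3  4.1 70.   0.2 13.6] F [ 0.1 -0.5  0.4]
delta mm [-16.4  13.2 126.5] turn deg [-0.35 -2.22  0.87]
0.89 [327.2, 228.5] 123 346 181 305 3532 [0.53952527 0.16082493 0.029     ]
0.63 [146.0, 13.9] 107 214 0 42 2779 [0.39542867 0.03266473 0.029     ]
[[336.0, 244.0], [337.0, 248.0], [336.0, 251.0], [335.0, 254.0], [334.0, 258.0], [332.0, 262.0], [329.0, 266.0]]
[[0.5569, 0.1695, 0.014], [0.5569, 0.1693, 0.0222], [0.5569, 0.1687, 0.0305], [0.5569, 0.1676, 0.0387], [0.5569, 0.1662, 0.0468], [0.557, 0.1644, 0.0548], [0.557, 0.1621, 0.0628]]
```

View pics/w13c.png

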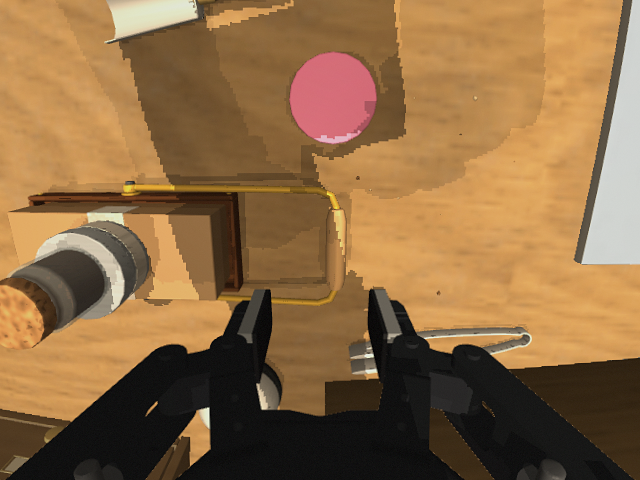

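The grip's middle shows at (336,250), which matches the projection for a handle angle of about 0.09 at (0.557,0.169,0.029). I descend over it.

Request:
jog_arm(deltas=[[[-14,13,10,-0.3,-2.2,0.8,45],[0,0,20,0,0,0,45],[0,0,20,0,0,0,45],[0,0,10,0,0,0,45],[0,0,0,0,0,0,45]]])

```text
clock: 35.15
eef_pos: [0.5621, 0.1706, 0.0445]
tool_rot: [-0.011, 1.0, 0.001, 0.004]
ft_force: [-0.3, -0.4, -0.2]
grip_width: 0.045
```

```bash
python3 go.py .5569 .1688 .010 91.4
```

```text
t 35.15 tip [0.5618 0.1705 0.0785] psi 91.27 w 0.045 q [16.9 29.1 -0.7 59.7 -0.1 15.6] F [-0.3 -0.4 -0.2]
delta mm [ 5.6 -1.7 68.5] turn deg [ 0.08  0.49 -0.13]
```

Request:
jog_arm(deltas=[[[5,-1.7,14,0,0.5,0,45],[0,0,18,0,0,0,45],[0,0,18,0,0,0,45],[0,0,11,0,0,0,45],[0,0,0,0,0,0,45]]])

```text
clock: 35.65
eef_pos: [0.5592, 0.1689, -0.0167]
tool_rot: [-0.01, 1.0, 0.001, 0.002]
ft_force: [0.1, -0.5, -0.5]
grip_width: 0.0453
```

Request:
jog_arm(deltas=[[[2,0,5,0,0.2,0,45],[0,0,1,0,0,0,38],[0,0,0,0,0,0,30],[0,0,0,0,0,0,24],[0,0,0,0,0,0,19]]])

```text
clock: 36.15
eef_pos: [0.5591, 0.1694, -0.0205]
tool_rot: [-0.01, 1.0, 0.002, 0.002]
ft_force: [-0.5, -0.2, 0.3]
grip_width: 0.0192
```

Request:
jog_arm(deltas=[[[0,0,0,0,0,0,16],[0,0,0,0,0,0,13],[0,0,0,0,0,0,8],[0,0,0,0,0,0,5]]])

```text
clock: 36.55
eef_pos: [0.5592, 0.1686, -0.0202]
tool_rot: [-0.01, 1.0, 0.001, 0.002]
ft_force: [0.5, -1.0, -1.1]
grip_width: 0.0142
```

```bash
python3 go.py .5569 .0045 .16 91.4; python3 - <<'E'
from h import *
o=get_obs();T=o['tool_rot'];Rm=R.from_quat(T).as_matrix();g=o['eef_pos']-.053*Rm[:,2];print('grip pt',g, 'r',np.hypot(g[1]-.0045,g[2]-.014),'ang',np.arctan2(g[2]-.014,g[1]-.0045))
E
```

```text
t 36.55 tip [0.559  0.1685 0.0138] psi 91.2 w 0.0142 q [16.7 33.  -5.1 51.6  0.1 15.5] F [ 0.5 -1.  -1.1]
delta mm [   4.9 -163.5 -146.7] turn deg [ 0.16  0.26 -0.2 ]
grip pt [0.55894443 0.16847956 0.03277169] r 0.16505051583688585 ang 0.1139796171762294
```

The grip is held, at radius 165.05 mm from the pivot, which matches the given 165. I swing it along the arc.

Request:
jog_arm(deltas=[[[0,-2.6,-16.3,0,0,0,5],[0,-4.2,-15.9,0,0,0,5],[0,-5.8,-15.4,0,0,0,5],[0,-7.3,-14.8,0,0,0,5],[0,-8.8,-14,0,0,0,5]]])

```text
clock: 37.05
eef_pos: [0.5599, 0.1452, 0.0542]
tool_rot: [-0.013, 1.0, 0.008, 0.001]
ft_force: [1.3, 3.0, -3.6]
grip_width: 0.0138
```

```bash
cat > arc.py <<'E'
from h import *
o=get_obs();Rm=R.from_quat(o['tool_rot']).as_matrix();g=o['eef_pos']-.053*Rm[:,2]
a=np.arctan2(g[2]-.014,g[1]-.0045);print('grip',np.round(g,4),'r',np.hypot(g[1]-.0045,g[2]-.014),'ang',a,'F',o['ft_force'],'w',o['grip_width'],'t',o['clock'])
tgt=lambda a:np.array([.5605-.165*np.cos(a)*.0244,.0045+.165*np.cos(a),.014+.165*np.sin(a)])
p=g
for k in range(1,9):
    b=min(a+.12*k,1.57);q=tgt(b);print(round(b,2),np.round(Rm.T@(q-p)*1000,1));p=q
print('turn',np.degrees((R.from_quat(o['tool_rot']).inv()*R.from_matrix(np.c_[[-1,-.0244,0],[-.0244,1,0],[0,0,-1]])).as_rotvec()))
E
python3 arc.py
```

```text
grip [0.5597 0.1444 0.1072] r 0.16806746815043186 ang 0.5875708530332578 F [ 1.26144352  3.01166092 -3.60225547] w 0.013786848429791203 t 37.05
0.71 [  2.6 -14.2 -14.3]
0.83 [ -0.  -13.5 -14.4]
0.95 [ -0.  -15.2 -12.7]
1.07 [ -0.  -16.6 -10.8]
1.19 [ -0.  -17.8  -8.8]
1.31 [  0.  -18.7  -6.6]
1.43 [  0.  -19.3  -4.3]
1.55 [  0.  -19.7  -1.9]
turn [0.86491221 0.16551791 0.07037681]
```

Request:
jog_arm(deltas=[[[1,-13,-14,0.5,0,0,5],[0.5,-13.5,-14.2,0.3,0,0,5],[0,-15,-12.7,0,0,0,5],[0,-16.5,-10.8,0,0,0,5],[0,-17.5,-8.8,0,0,0,5]]])

```text
clock: 37.55
eef_pos: [0.5627, 0.0752, 0.1204]
tool_rot: [-0.016, 1.0, 0.011, 0.005]
ft_force: [1.3, 4.4, -2.1]
grip_width: 0.0136
```

```bash
python3 arc.py
```

```text
grip [0.5622 0.0741 0.1734] r 0.1739103372153217 ang 1.1589336166315938 F [ 1.32068427  4.37016449 -2.1460986 ] w 0.013649461376351368 t 37.55
1.28 [  3.6 -22.1   0.8]
1.4 [  0.1 -19.2  -5. ]
1.52 [  0.1 -19.6  -2.6]
1.57 [ 0.1 -8.4 -0.4]
1.57 [0. 0. 0.]
1.57 [0. 0. 0.]
1.57 [0. 0. 0.]
1.57 [0. 0. 0.]
turn [1.20250296 0.57033399 0.46507272]
```

Request:
jog_arm(deltas=[[[2,-17,0.5,0.5,0.3,0.3,5],[1,-17,-1,0.3,0.2,0,5],[0,-17,-1,0,0,0,5],[0,-13,0,0,0,0,5],[0,0,0,0,0,0,5]]])

```text
clock: 38.05
eef_pos: [0.5653, 0.0156, 0.1359]
tool_rot: [-0.015, 1.0, 0.015, 0.009]
ft_force: [4.0, 1.9, -10.2]
grip_width: 0.0136
```

```bash
python3 arc.py; python3 - <<'E'
from h import *
s=camera('scene');mp=pose('scene')
for a in (1.37,1.57,1.77):print(a,np.round(proj(mp,[[.5605-.165*np.cos(a)*.0244,.0045+.165*np.cos(a),.014+.165*np.sin(a)]])).tolist())
for m in masks('handle','scene')[:1]: print(m['conf'],m['at'])
cv2.imwrite('pics/m6.png',cv2.resize(s[100:320,200:440,::-1],(720,660))[:600])
E
```

```text
grip [0.5643 0.014  0.1889] r 0.17516294688821565 ang 1.516786452646602 F [  3.98463754   1.87644776 -10.22050044] w 0.013555388599919173 t 38.05
1.57 [ 4.3 -9.5  9.5]
1.57 [0. 0. 0.]
1.57 [0. 0. 0.]
1.57 [0. 0. 0.]
1.57 [0. 0. 0.]
1.57 [0. 0. 0.]
1.57 [0. 0. 0.]
1.57 [0. 0. 0.]
turn [1.75664019 1.10755806 0.27584491]
1.37 [[309.0, 187.0]]
1.57 [[318.0, 196.0]]
1.77 [[327.0, 209.0]]
0.95 [295.8, 218.3]
```

View pics/m6.png

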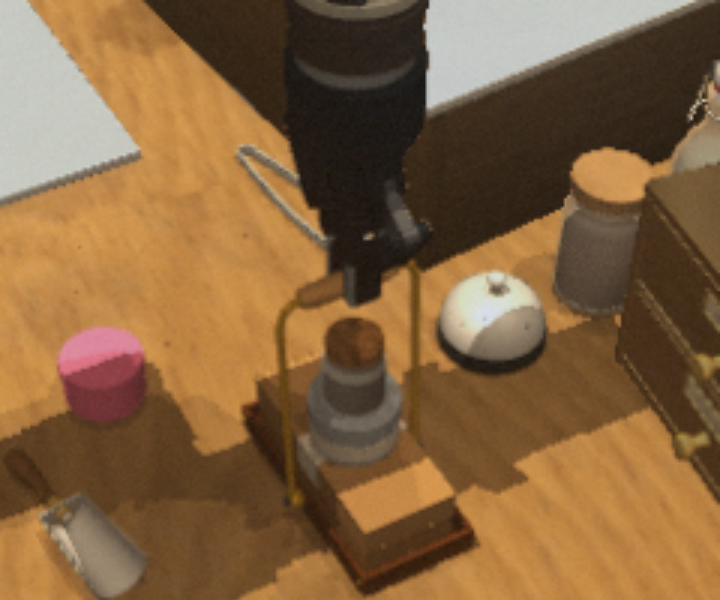

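The scene picture shows the handle upright over the tower, its grip at about scene pixel (316,195); the projection gives (318,196) for 1.57. I ease it slightly, let go, rise, check, and hand in if the checks agree.

Request:
jog_arm(deltas=[[[2,-5,3,0,0,0,5],[0,0,1,0,0,0,16],[0,0,0,0,0,0,24],[0,0,0,0,0,0,36],[0,0,0,0,0,0,46]]])

```text
clock: 38.65
eef_pos: [0.5643, 0.0104, 0.1345]
tool_rot: [-0.015, 1.0, 0.013, 0.011]
ft_force: [1.0, -0.4, -0.1]
grip_width: 0.046
```

Request:
jog_arm(deltas=[[[0,0,0,0,0,0,50],[0,0,-10,0,0,0,50],[0,0,-25,0,0,0,50],[0,0,-35,0,0,0,50],[0,0,-20,0,0,0,50]]])

```text
clock: 39.15
eef_pos: [0.5586, 0.0078, 0.2232]
tool_rot: [-0.015, 1.0, 0.012, 0.004]
ft_force: [-0.1, -0.6, -0.4]
grip_width: 0.05
```

Request:
jog_arm(deltas=[[[0,0,0,0,0,0,50],[0,0,0,0,0,0,50],[0,0,0,0,0,0,50]]])

```text
clock: 39.45
eef_pos: [0.5603, 0.0077, 0.2265]
tool_rot: [-0.015, 1.0, 0.012, 0.008]
ft_force: [-0.9, 0.3, 0.1]
grip_width: 0.0502
```

```bash
cat > fin.py <<'E'
from fit import *
o=get_obs();print(o['clock'],o['eef_pos'],o['ft_force'],o['grip_width'])
mp=pose('scene');s=camera('scene');save('fin',s)
h=masks('handle','scene')[0];print('handle',h['conf'],h['at'])
# grip: topmost band of the handle mask, wood-coloured pixels
tg=np.array([proj(mp,[[.5605-.165*np.cos(a)*.0244+d,.0045+.165*np.cos(a),.014+.165*np.sin(a)] for d in(-.025,-.01,.01,.025)]) for a in np.arange(1.0,2.2,.05)])
dist=cv2.distanceTransform(1-cv2.dilate(h['pixels'].astype(np.uint8),np.ones((1,1))),cv2.DIST_L2,3)
ins=cv2.distanceTransform(h['pixels'].astype(np.uint8),cv2.DIST_L2,3)
for a,q in zip(np.arange(1.0,2.2,.05),tg):
    i=np.round(q).astype(int);print(round(a,2),round(float(sum(ins[r,c]-dist[r,c] for c,r in i)),1),end='; ')
ok=False
for m in masks('jar','scene'):
    r=fit(mp,m['pixels'],'jar',(.56,.005),.090)
    if r[1]<.5: ok=np.hypot(r[0][0]-.5579,r[0][1]-.0031)<.005; print('\njar',r)
print(ok)
E
python3 fin.py
```

```text
39.45 [0.56033926 0.00766118 0.22645313] [-0.92501149  0.26868394  0.11999776] 0.050248642250977874
handle 0.81 [319.7, 196.4]
1.0 -83.3; 1.05 -78.9; 1.1 -72.8; 1.15 -66.4; 1.2 -58.8; 1.25 -49.7; 1.3 -41.0; 1.35 -30.0; 1.4 -19.0; 1.45 -8.5; 1.5 6.6; 1.55 14.1; 1.6 -2.3; 1.65 -14.2; 1.7 -23.7; 1.75 -31.4; 1.8 -35.6; 1.85 -34.8; 1.9 -30.6; 1.95 -30.6; 2.0 -30.6; 2.05 -31.4; 2.1 -36.7; 2.15 -48.4; 2.2 -65.9; 
jar (array([0.55802106, 0.00328791]), np.float64(0.02320210635662079))
True
```

The handle is at about 1.54 rad and the jar has not moved. I hand the job in.

```bash
python3 -c "
from workcell import job_done
print(job_done())"
```

```text
the job is handed in; nothing more can be done
None
```

The order is packed and handed in at about 39.5 s: the carton lies in the tray, the tin on the carton, the jar on the tin, and the handle stands upright. The hand-in gave no verdict.

**Last checks:**
- **Jar:** it did not move when the handle was swung. Its wrist fit before the swing was (0.560, 0.0045), within about 1.5 mm of the tin.
- **Carton and tin:** I measured these after placing them, not again at the end. The carton was at (0.561, 0.005) and the tin at (0.5615, 0.004), both flat to the eye.
- **Handle:** about 1.54 rad, read from the scene picture. The gripper is open and clear above it, and the wrist force is near zero.
- **Other things:** I did not measure the bell, scoop, brush or pink tin again at the end. The arm never went near them on purpose, and the bell, scoop and pink tin looked in place in the last picture I viewed.

**What disagreed or went wrong:**
- **Fingertip offset:** the reported TCP lies 34 mm beyond the real fingertips. The first carton grasp closed above the lid because of this. I measured the offset with a light touch on the counter (about 15 N) and corrected for it from then on.
- **Scene camera:** it read about 2 mm low in x compared with the wrist camera.
- **Handle swing:** the grip slid about 10 mm in the fingers on the way up, with no effect on the result.

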